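# Clear and reload a three-bay prism rack

### The arm

A 7-joint arm with a two-finger parallel gripper is mounted at the origin on the work surface. World frame = base frame: x ahead of the robot, y to its left, z up, the work surface at z = 0. Lengths are in m, angles in rad, forces in N, time in s.
With the tool pointing down it reaches from about 0.4 to 0.85 m from the base axis. Payload 4.5 kg.
Tool frame: the origin (TCP) lies midway between the tips of the shut fingers; the grasp point (between the pads) lies 19 mm behind it (robot.grasp_offset is the z of the grasp point in the tool frame, in m); z points along the fingers, y is the line along which they close (so a half turn about z gives the same grasp; the last joint's range is limited). The gripper opens to 85 mm and grips with 20 to 120 N. Pads are 22 mm wide; open, the fingers measure 114 mm over their backs; the gripper's body (76 mm by 85 mm) begins 54 mm behind the grasp point. The pads swing forward as they close: fully open they stand 13 mm farther back than shut.
Start: joints at [1.308, 0.689, -0.195, 1.565, 0.157, 0.902, -0.215], TCP at [0.183, -0.598, 0.207] pointing down, gripper open.
Joint ranges: [-3.01, 3.01], [-0.46, 2.08], [-1.47, 1.51], [0.13, 2.56], [-1, 4.14], [0.04, 2.09], [-2.66, 2.66]. Speed limits (rad/s): [2.57, 2.57, 3.14, 3.14, 3.14, 3.14, 3.14].

### API

Orientations are given as a unit quaternion [x, y, z, w].
In Python, from station import robot gives the robot as it stands.
- The arm moves only by the tool arm_command, never from a script. Its argument "rows" is a list that holds one entry, the list of rows, each a list of 7 numbers: the shift along the tool's x, y, z in m, then the turn, a rotation vector about the tool's x, y, z in degrees, then the finger opening in m, from 0 to 0.0854. A call has 1 to 5 rows; each row shifts and turns the commanded pose from where the row before left it, along the tool's axes as they then stand; what a row does not reach is not made up. A row lasts 1/8 s, in which the tool goes at most 62.5 mm and 10.7 degrees, less where a joint would pass 70% of its speed; a pose out of reach is approached as far as the arm can. A call with a gripper value outside its range is refused whole. The fingers move at their own pace and stop on an object; "newtons" is the grip in N (left out, the last holds). Time passes only in rows, so rows that do not move let the fingers close. It gives the time, the measured TCP pose, the force, the opening and the grip force at its end, in the units of the state.
- robot.sense(): the state, without advancing time (a new reading comes with each control period).
- robot.snapshot(name): name is "side" or "top"; returns a dict with "color" (480x640x3 uint8, red, green, blue), "camera_matrix" (3x3 intrinsics, pixels), "world_to_cam" (4x4, takes a point from world to camera coordinates). Camera axes: x right, y down, z forward; pixel columns grow to the right and rows downward; lengths in m; the calibration is good to about 2 mm. A picture is of the moment at which its call begins. There is no depth.
- robot.sign_off(): hands the job in; it is judged then, once.
Trained networks look in a picture, given as the dict that the camera call returned (one of the last four; its "shot" number tells which), for a name from the list of things; names that differ only in an ending like _2 or _b are one class to them, and where a whole thing is asked for, a point or a joint stands for the part that bears it (a point fixed in the world has none). Each returns a list of dicts, best first, with "score" (0 to 1); they miss things now and then, are a little off and sometimes report something else, mostly with a low value. They report only what shows in the picture. A call takes as long as a camera call. They do not tell look-alikes from the thing itself.
- robot.find_in(name, picture): "point" ([column, row] in pixels, amid what is visible of it).
- robot.regions_of(name, picture): "pixels" (480x640 bool, what is visible of it) and "point" ([column, row] in pixels, amid what is visible of it).
The state is a dict: "time_s": time; "joints": joint angles; "joint_velocities": joint speeds; "tau": joint torques, N m; "position": TCP position; "tcp_rot": TCP orientation; "contact_force": force on the tool from outside, world axes, zero at the start; "wrist_torque": the same for the moment, N m; "width": finger opening in m; "grip_force": force on a finger pad.
Only numpy, scipy, OpenCV 4.12 (cv2) and the standard library are available. Lean on these libraries where they do the work, as an engineer would, in place of code of your own. Each camera call takes 0.05 s, during which the arm holds its last target. There are 200 camera calls.

### The job

Reload the grey three-bay rack: going from the robot's left-hand bay to the right-hand one, press the fingertips down inside each bay to feel whether a thin slab is left on its floor before anything new goes into it, and put every slab you find into the black reject crate. Slide each concrete prism lengthways clear of the touching row so that it can be gripped, without shifting the steel reference bar, and lay every prism flat and fully home in a bay of its own. Leave the bar, the bottle, the cup and the brush where they are.

Things in the scene. Friction and masses are not known exactly. Their poses are not given: they have to be found in the camera images.
- rack: grey rack fixed to the table, 130 mm (its x) by 216 mm (its y) by 42 mm high; origin at the centre of its underside. Three open bays at 75 mm pitch along its y, each 106 mm long (rack x), 45 mm wide, 30 mm deep. A channel 44 mm wide cuts across the middle of all bays along y (no walls there), giving fingers room beside what lies in a bay; its floor is 2 mm below the bay floors
- bay_a (a point): centre of the floor of the robot's left-hand bay (at +75 mm on the rack's y), 12 mm above the rack's underside and 30 mm below its rim; axes as the rack's
- pad_a: the floor plate of the robot's left-hand bay (at +75 mm on the rack's y), concrete grey, 105 x 44.5 x 3 mm, fixed; origin at the centre of its underside, its top is the bay floor
- bay_b (a point): centre of the floor of the middle bay, 12 mm above the rack's underside and 30 mm below its rim; axes as the rack's
- pad_b: the floor plate of the middle bay, concrete grey, 105 x 44.5 x 3 mm, fixed; origin at the centre of its underside, its top is the bay floor
- bay_c (a point): centre of the floor of the robot's right-hand bay (at -75 mm on the rack's y), 12 mm above the rack's underside and 30 mm below its rim; axes as the rack's
- pad_c: the floor plate of the robot's right-hand bay (at -75 mm on the rack's y), concrete grey, 105 x 44.5 x 3 mm, fixed; origin at the centre of its underside, its top is the bay floor
- slab_a_center (a point): centre of a thin concrete slab left over from the last run, 80 mm long (its x) by 40 mm wide (its y) by 18 mm thick (9 mm from centre to underside), about 0.13 kg; if present it starts flat on the floor of bay a, lengthways, its top 12 mm below the rim. One to three of the slabs exist (None if absent)
- slab_b_center (a point): centre of a thin concrete slab left over from the last run, 80 mm long (its x) by 40 mm wide (its y) by 18 mm thick (9 mm from centre to underside), about 0.13 kg; if present it starts flat on the floor of bay b, lengthways, its top 12 mm below the rim. One to three of the slabs exist (None if absent)
- slab_c_center (a point): centre of a thin concrete slab left over from the last run, 80 mm long (its x) by 40 mm wide (its y) by 18 mm thick (9 mm from centre to underside), about 0.13 kg; if present it starts flat on the floor of bay c, lengthways, its top 12 mm below the rim. One to three of the slabs exist (None if absent)
- prism_a_center (a point): centre of a new concrete prism, 100 mm long (its x) by 40 x 40 mm, about 0.35 kg, lying on the drying board in the row. Two or three of the three prisms exist (None if absent); they are alike
- prism_b_center (a point): centre of a new concrete prism, 100 mm long (its x) by 40 x 40 mm, about 0.35 kg, lying on the drying board in the row. Two or three of the three prisms exist (None if absent); they are alike
- prism_c_center (a point): centre of a new concrete prism, 100 mm long (its x) by 40 x 40 mm, about 0.35 kg, lying on the drying board in the row. Two or three of the three prisms exist (None if absent); they are alike
- refbar_center (a point): centre of the steel reference bar, 100 x 40 x 40 mm with a round brass knob (24 mm diameter, 15 mm high) on top; the point is at half the height of the 40 mm bar; 1.2 kg, lying in the same row as the prisms, in any place of it; loose
- board: flat aluminium board fixed to the table, 260 mm (its x) by 180 mm (its y) by 6 mm thick; origin at the centre of its underside. The row (bar and prisms, four places, some may be empty) lies parallel to its x, 40.4 mm apart along its y, all centred 65 mm from the board's middle towards its -x end, nearer the robot. The other half of the board is bare: prisms slide on it
- crate: loose black open-topped reject crate, outside 180 mm (its x) by 130 mm (its y) by 45 mm high, walls and floor 5 mm, 0.7 kg; origin at the centre of its underside
- bottle: white plastic bottle standing beyond the rack, 64 mm diameter, 150 mm high, loose; bystander; origin under its centre
- cup: steel cup standing beyond the rack, 80 mm across the rim, 80 mm high, loose; bystander; origin under its centre
- brush: hand brush lying beyond the rack, loose; bystander
Not all that is in view belongs to the job. Leave any turquoise look-alike of the part that bears prism_c_center alone.

How it is judged:
On the way, in this order (a step that is already met when the one before it is completed fails the run):
1. the fingers press on the floor of the robot's left-hand bay, or on the slab lying in it ((contact force between the fingers and pad_a above 1 N or (contact force between the fingers and slab_a above 1 N and distance between slab_a_center and bay_a below 0.04 m))), for 0.1 s.
2. the fingers press on the floor of the middle bay, or on the slab lying in it ((contact force between the fingers and pad_b above 1 N or (contact force between the fingers and slab_b above 1 N and distance between slab_b_center and bay_b below 0.04 m))), for 0.1 s.
3. the fingers press on the floor of the robot's right-hand bay, or on the slab lying in it ((contact force between the fingers and pad_c above 1 N or (contact force between the fingers and slab_c above 1 N and distance between slab_c_center and bay_c below 0.04 m))), for 0.1 s.
At the end, for the whole second after the job is handed in: Every prism lies in its own bay, within 6 mm of the middle lengthways and 5 mm sideways, centre 16 to 24 mm above the bay floor, within 0.1 rad of the rack's x axis; every slab is inside the crate, its centre at most 75 mm above the crate's underside; all at rest (((x of prism_a_center in the frame of bay_a between -0.006 and 0.006 m and y of prism_a_center in the frame of bay_a between -0.005 and 0.005 m and z of prism_a_center in the frame of bay_a between 0.016 and 0.024 m and angle between the x axis of prism_a_center and the x axis of rack, either way round below 0.1 rad) or (x of prism_a_center in the frame of bay_b between -0.006 and 0.006 m and y of prism_a_center in the frame of bay_b between -0.005 and 0.005 m and z of prism_a_center in the frame of bay_b between 0.016 and 0.024 m and angle between the x axis of prism_a_center and the x axis of rack, either way round below 0.1 rad) or (x of prism_a_center in the frame of bay_c between -0.006 and 0.006 m and y of prism_a_center in the frame of bay_c between -0.005 and 0.005 m and z of prism_a_center in the frame of bay_c between 0.016 and 0.024 m and angle between the x axis of prism_a_center and the x axis of rack, either way round below 0.1 rad)) and x of slab_a_center in the frame of crate between -0.09 and 0.09 m and y of slab_a_center in the frame of crate between -0.065 and 0.065 m and z of slab_a_center in the frame of crate between 0.008 and 0.075 m and linear speed of each of prism_a, slab_a, prism_b, slab_b, prism_c, slab_c below 0.02 m/s and ((x of prism_b_center in the frame of bay_a between -0.006 and 0.006 m and y of prism_b_center in the frame of bay_a between -0.005 and 0.005 m and z of prism_b_center in the frame of bay_a between 0.016 and 0.024 m and angle between the x axis of prism_b_center and the x axis of rack, either way round below 0.1 rad) or (x of prism_b_center in the frame of bay_b between -0.006 and 0.006 m and y of prism_b_center in the frame of bay_b between -0.005 and 0.005 m and z of prism_b_center in the frame of bay_b between 0.016 and 0.024 m and angle between the x axis of prism_b_center and the x axis of rack, either way round below 0.1 rad) or (x of prism_b_center in the frame of bay_c between -0.006 and 0.006 m and y of prism_b_center in the frame of bay_c between -0.005 and 0.005 m and z of prism_b_center in the frame of bay_c between 0.016 and 0.024 m and angle between the x axis of prism_b_center and the x axis of rack, either way round below 0.1 rad)) and x of slab_b_center in the frame of crate between -0.09 and 0.09 m and y of slab_b_center in the frame of crate between -0.065 and 0.065 m and z of slab_b_center in the frame of crate between 0.008 and 0.075 m and ((x of prism_c_center in the frame of bay_a between -0.006 and 0.006 m and y of prism_c_center in the frame of bay_a between -0.005 and 0.005 m and z of prism_c_center in the frame of bay_a between 0.016 and 0.024 m and angle between the x axis of prism_c_center and the x axis of rack, either way round below 0.1 rad) or (x of prism_c_center in the frame of bay_b between -0.006 and 0.006 m and y of prism_c_center in the frame of bay_b between -0.005 and 0.005 m and z of prism_c_center in the frame of bay_b between 0.016 and 0.024 m and angle between the x axis of prism_c_center and the x axis of rack, either way round below 0.1 rad) or (x of prism_c_center in the frame of bay_c between -0.006 and 0.006 m and y of prism_c_center in the frame of bay_c between -0.005 and 0.005 m and z of prism_c_center in the frame of bay_c between 0.016 and 0.024 m and angle between the x axis of prism_c_center and the x axis of rack, either way round below 0.1 rad)) and x of slab_c_center in the frame of crate between -0.09 and 0.09 m and y of slab_c_center in the frame of crate between -0.065 and 0.065 m and z of slab_c_center in the frame of crate between 0.008 and 0.075 m); the robot touches nothing.
It fails at once if the steel reference bar is shifted more than 20 mm (distance of refbar_center from where it was at the start of the episode above 0.02 m).
It fails at once if the bottle, the cup or the brush is moved more than 30 mm (distance of any of bottle, cup, brush from where it was at the start of the episode above 0.03 m).
Of prism_a, prism_b, prism_c only 2 to 3 are there at a start; the rules pass over those that are not, and their reading is None.
Of slab_a, slab_b, slab_c only 1 to 3 are there at a start; the rules pass over those that are not, and their reading is None.
At some moment in a run one of crate may be knocked a few centimetres aside while the robot is not near it.
It also fails if it takes over 210 s, if anything falls off the work surface, if the arm or the gripper's body presses on something with over 40 N, if the wrist force passes 120 N, or if a joint passes its speed limit or range.

## Working session

There is one attempt and no reset: what is moved stays moved. The work goes in short steps, Python scripts to look and compute and a tool call to move; the robot and the scene stay as the last step left them, time stands still between calls to the robot, and variables do not carry over. Pictures are saved under pics/ and viewed, at most 14 in all, crops included, and the job is handed in when it is done.

Besides the shell and the picture viewer there is one more tool, called after ">>>" by a JSON object that holds its "fn" and its "kwargs". arm_command: Moves the arm, as the interface text tells. Its arguments: {"type":"object","properties":{"rows":{"type":"array","items":{"type":"array","items":{"type":"array","items":{"type":"number"}}}},"newtons":{"type":"number"}},"required":["rows"]}

```bash
ls; mkdir -p pics
cat > h.py <<'E'
import numpy as np, cv2
from station import robot
def save(p,n): cv2.imwrite(f'pics/{n}.png',p['color'][:,:,::-1])
def ray(p,uv,z):
    K=np.array(p['camera_matrix']);T=np.array(p['world_to_cam'])
    d=T[:3,:3].T@np.linalg.solve(K,[uv[0],uv[1],1]);c=-T[:3,:3].T@T[:3,3]
    return c+d*(z-c[2])/d[2]
def proj(p,X):
    K=np.array(p['camera_matrix']);T=np.array(p['world_to_cam'])
    x=K@(T[:3,:3]@np.array(X)+T[:3,3]);return x[:2]/x[2]
E
python3 - <<'E'
from h import *
s=robot.sense();print({k:np.round(v,3) for k,v in s.items()})
for n in('top','side'):
    p=robot.snapshot(n);save(p,n+'0');T=np.array(p['world_to_cam']);print(n,'cam',-T[:3,:3].T@T[:3,3],T[2,:3])
    for o in ['rack','crate','board','prism_a_center','refbar_center','slab_a_center','bottle','cup','brush']:
        print(o,[(np.round(d['point']),round(d['score'],2)) for d in robot.find_in(o,p)])
E
```

```text
pics
{'time_s': np.float64(0.0), 'joints': array([ 1.308,  0.69 , -0.195,  1.566,  0.157,  0.902, -0.215]), 'joint_velocities': array([ 0.   ,  0.   , -0.001, -0.002, -0.002,  0.001, -0.   ]), 'tau': array([ 0.0000e+00, -5.3961e+01, -1.2660e+00, -1.5854e+01,  9.0000e-03,
        9.0000e-03,  0.0000e+00]), 'position': array([ 0.183, -0.597,  0.206]), 'tcp_rot': array([ 0.989,  0.148, -0.   , -0.001]), 'contact_force': array([-0.135,  0.618,  0.329]), 'wrist_torque': array([ 0.005, -0.022, -0.007]), 'grip_force': np.float64(0.0), 'width': np.float64(0.086)}
top cam [0.43145875 0.00804536 1.4076291 ] [ 0.05080083  0.00511159 -0.99869572]
rack [(array([367., 215.]), 0.89)]
crate [(array([473., 255.]), 0.95), (array([260., 131.]), 0.57), (array([367., 214.]), 0.52)]
board [(array([228., 216.]), 0.65), (array([331., 201.]), 0.29)]
prism_a_center [(array([230., 215.]), 0.65), (array([248., 262.]), 0.63)]
refbar_center [(array([212., 258.]), 0.82)]
slab_a_center [(array([333., 221.]), 0.63), (array([249., 263.]), 0.15)]
bottle []
cup [(array([260., 133.]), 0.7)]
brush [(array([423., 162.]), 0.65), (array([329., 218.]), 0.36)]
side cam [0.01806378 0.65428583 0.58881338] [ 0.50111714 -0.65947883 -0.56032962]
rack [(array([325., 221.]), 0.94)]
crate [(array([433., 184.]), 0.94), (array([162., 228.]), 0.74)]
board [(array([195., 321.]), 0.92)]
prism_a_center [(array([284., 313.]), 0.77), (array([160., 227.]), 0.73)]
refbar_center [(array([244., 341.]), 0.98)]
slab_a_center [(array([304., 236.]), 0.82)]
bottle [(array([237., 191.]), 0.75)]
cup [(array([162., 229.]), 0.71)]
brush [(array([325., 221.]), 0.54)]
```

View pics/top0.png

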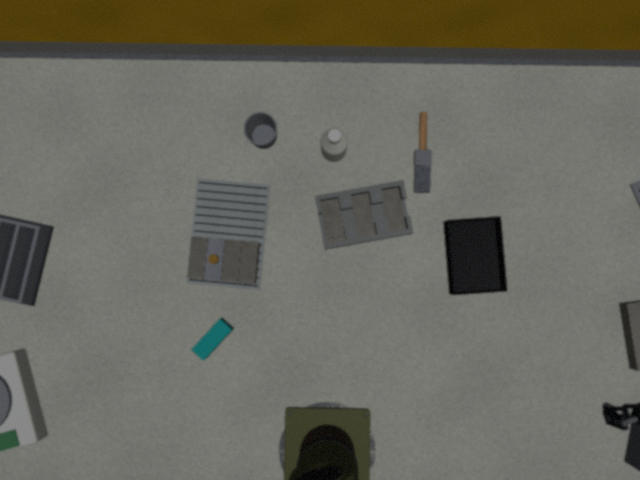

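View pics/side0.png

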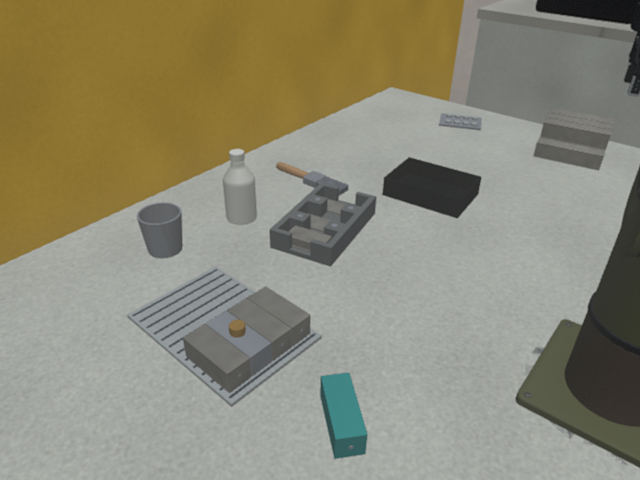

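The top view shows the rack at (365,215), with the brush at (423,165), bottle (334,143) and cup (261,130) beyond it. The crate is at (475,255). The row on the board, from the robot's left, is prism (198,258), bar with brass knob (214,258), prism (230,260), prism (248,262). That makes three prisms.

Look-alikes: the turquoise block (212,339) is a decoy, and so are the dark grille (18,262) and the grey things at the right edge. I'll take the concrete-coloured blocks in the row. Next I'll fit poses by silhouette.

```bash
cat >> h.py <<'E'
from scipy.optimize import minimize
def box(dx,dy,z0,z1,cx=0,cy=0): return np.array([[cx+a*dx/2,cy+b*dy/2,z] for a in(-1,1) for b in(-1,1) for z in(z0,z1)])
def hull(pts): return cv2.convexHull(np.float32(pts)).reshape(-1,2)
def tf(q,P):
    c,s=np.cos(q[2]),np.sin(q[2]);return np.c_[P[:,0]*c-P[:,1]*s+q[0],P[:,0]*s+P[:,1]*c+q[1],P[:,2]]
def mask(p,names,near,r=80):
    M=np.zeros((480,640),bool)
    for n in names:
        for d in robot.regions_of(n,p):
            if d['score']>.3 and np.hypot(*(np.array(d['point'])-near))<r: M|=d['pixels']
    return M
def fit(ps,Ms,P,q0):
    H=[]
    for M in Ms:
        c=cv2.morphologyEx(M.astype(np.uint8),cv2.MORPH_OPEN,np.ones((3,3)))
        ys,xs=np.nonzero(c); pts=np.concatenate([np.c_[xs+a,ys+b] for a in(-.5,.5) for b in(-.5,.5)])
        H.append(hull(pts))
    def cost(q):
        e=0
        for p,h in zip(ps,H):
            g=hull([proj(p,x) for x in tf(q,P)]); a,b=cv2.contourArea(g),cv2.contourArea(h)
            i=cv2.intersectConvexConvex(g,h)[0]; e+=1-i/(a+b-i)
        return e
    best=min((minimize(cost,q0,method='Nelder-Mead',options=dict(initial_simplex=np.array(q0)+np.array([[0,0,0],[.02,0,0],[0,.02,0],[0,0,.1]])*s,xatol=1e-5,fatol=1e-6)) for s in(1,-1,.4)),key=lambda r:r.fun)
    return best.x,best.fun
E
python3 - <<'E'
from h import *
t=robot.snapshot('top');s=robot.snapshot('side')
R=box(.13,.216,0,.042);C=box(.18,.13,0,.045);B=np.r_[box(.26,.18,0,.006),box(.1,.1612,.006,.046,-.065)]
for n,names,P,pt,ps,z in [('rack',['rack'],R,(365,215),(323,226),.04),('crate',['crate'],C,(475,255),(433,184),.04),('board',['board','prism_a_center','refbar_center'],B,(229,233),(230,330),.005)]:
    g=ray(t,pt,z); q0=[g[0],g[1],{'rack':.12,'crate':.05,'board':-.03}[n]]
    Mt=mask(t,names,pt,45);Ms=mask(s,names,ps,70)
    print(n,Mt.sum(),Ms.sum(),np.round(q0,3))
    for k,(a,b) in {'both':([t,s],[Mt,Ms]),'top':([t],[Mt]),'side':([s],[Ms])}.items():
        q,f=fit(a,b,P,q0);print(k,np.round(q,4),round(f,3))
        if k=='both':
            for im in(t,s):
                im['color']=im['color'].copy()
                h=hull([proj(im,x) for x in tf(q,P)]);cv2.polylines(im['color'],[np.int32(np.round(h*16))],True,(255,0,0),1,cv2.LINE_AA,4)
a=cv2.resize(t['color'][165:305,170:520],None,fx=2.25,fy=2.25,interpolation=cv2.INTER_CUBIC)
b=cv2.resize(s['color'][150:410,120:490],(790,280))
cv2.imwrite('pics/f1.png',np.vstack([a[:, :787],cv2.resize(s['color'][150:410,120:490],(787,284))])[:,:,::-1])
E
```

```text
rack 4335 6082 [ 0.566 -0.083  0.12 ]
both [ 0.5687 -0.0774  0.1855] 0.318
top [ 0.5694 -0.0778  0.1885] 0.034
side [ 0.567  -0.0757  0.192 ] 0.282
crate 4384 3869 [ 0.475 -0.346  0.05 ]
both [ 0.4747 -0.3472  0.0808] 0.063
top [ 0.475  -0.3476  0.0833] 0.021
side [ 0.4733 -0.3446  0.0788] 0.038
board 6440 10360 [ 0.52   0.248 -0.03 ]
both [ 0.5183  0.2528 -0.0741] 0.057
top [ 0.5194  0.252  -0.0758] 0.033
side [ 0.5178  0.2534 -0.0738] 0.022
```

View pics/f1.png

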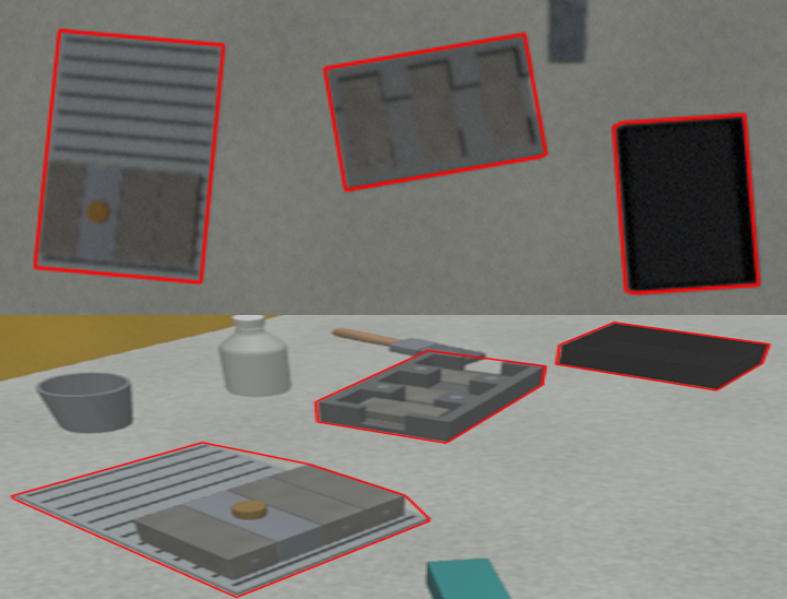

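The red outlines match in both views. Rack is at (0.569,-0.0775, 10.8°), crate at (0.475,-0.347, 4.7°) and board at (0.5185,0.2525, -4.3°). Next is a planner that prints each move in tool axes.

```bash
cat >> h.py <<'E'
from scipy.spatial.transform import Rotation as Ro
RACK=np.array([.569,-.0775,.1885]);BOARD=np.array([.5185,.2525,-.075]);CRATE=np.array([.4747,-.3472,.081])
def at(F,x,y): return tf(F,np.array([[x,y,0.]]))[0,:2]
def st():
    s=robot.sense();R=Ro.from_quat(s['tcp_rot']).as_matrix()
    return np.array(s['position']),R,np.arctan2(R[1,0],R[0,0])
def to(x,y,z,th,frm=None):
    p,R,c=st()
    if frm is not None: p=np.array(frm[:3]);c=frm[3];R=np.array([[np.cos(c),np.sin(c),0],[np.sin(c),-np.cos(c),0],[0,0,-1]])
    print('shift tool mm',np.round(1e3*R.T@(np.array([x,y,z])-p),1),'then turn z deg',round(np.degrees((c-th+np.pi)%(2*np.pi)-np.pi),1),'| tilt deg',np.round(np.degrees(np.arccos(-R[2,2])),2))
E
python3 - <<'E'
from h import *
for b in(.075,0,-.075):print(at(RACK,0,b))
to(*at(RACK,0,.075),.10,.1885)
E
```

```text
[ 0.55494607 -0.00382852]
[ 0.569  -0.0775]
[ 0.58305393 -0.15117148]
shift tool mm [ 529.5 -459.1  106.7] then turn z deg 6.2 | tilt deg 0.0
```

>>> {"fn": "arm_command", "kwargs": {"rows": [[[0.033,-0.029,0,0,0,0,0],[0.033,-0.029,0,0,0,0,0],[0.033,-0.029,0,0,0,0,0],[0.033,-0.029,0,0,0,0,0],[0.033,-0.029,0,0,0,0,0]]], "newtons": 60}}

```text
time_s: 2.22
position: [0.299, -0.4097, 0.2069]
tcp_rot: [0.989, 0.148, 0.0, 0.0]
contact_force: [0.4, -0.4, -0.3]
width: 0.0004
grip_force: 0.0
```

>>> {"fn": "arm_command", "kwargs": {"rows": [[[0.033,-0.029,0,0,0,0,0],[0.033,-0.029,0,0,0,0,0],[0.033,-0.029,0,0,0,0,0],[0.033,-0.029,0,0,0,0,0],[0.033,-0.029,0,0,0,0,0]]]}}

```text
time_s: 2.85
position: [0.4145, -0.2227, 0.2069]
tcp_rot: [0.989, 0.148, 0.0, 0.0]
contact_force: [0.6, 0.2, -0.5]
width: 0.0003
grip_force: 0.0
```

>>> {"fn": "arm_command", "kwargs": {"rows": [[[0.033,-0.029,0.02,0,0,0,0],[0.033,-0.029,0.02,0,0,0,0],[0.033,-0.029,0.02,0,0,0,0],[0.033,-0.029,0.02,0,0,0,0],[0.033,-0.029,0.02,0,0,6.2,0]]]}}

```text
time_s: 3.48
position: [0.53, -0.0358, 0.1061]
tcp_rot: [0.996, 0.093, 0.0, 0.0]
contact_force: [0.8, -0.1, 0.4]
width: -0.0002
grip_force: 0.0
```

Run:
```python
from h import *
print(st()[0],st()[2],robot.sense()['contact_force'],robot.sense()['width']);to(*at(RACK,0,.075),.05,.1885)
```

```text
[ 0.53000101 -0.03575959  0.10611664] 0.18581390091434322 [ 0.8434114  -0.09413154  0.44319799] -0.00017960107326888338
shift tool mm [ 30.4 -26.8  56.1] then turn z deg -0.2 | tilt deg 0.04
```

>>> {"fn": "arm_command", "kwargs": {"rows": [[[0.03,-0.027,0.02,0,0,0,0],[0,0,0.03,0,0,0,0],[0,0,0.012,0,0,0,0],[0,0,0.011,0,0,0,0],[0,0,0,0,0,0,0]]]}}

```text
time_s: 4.1
position: [0.553, -0.0055, 0.0336]
tcp_rot: [0.996, 0.094, -0.0, 0.0]
contact_force: [0.3, 0.2, -0.4]
width: -0.0002
grip_force: 0.0
```

>>> {"fn": "arm_command", "kwargs": {"rows": [[[0,0,0.002,0,0,0,0],[0,0,0.002,0,0,0,0],[0,0,0.001,0,0,0,0]]]}}

```text
time_s: 4.47
position: [0.5535, -0.0048, 0.0289]
tcp_rot: [0.996, 0.094, 0.0, 0.0]
contact_force: [0.4, -0.6, 0.2]
width: 0.0
grip_force: 0.0
```

>>> {"fn": "arm_command", "kwargs": {"rows": [[[0,0,0.002,0,0,0,0],[0,0,0.001,0,0,0,0],[0,0,0.001,0,0,0,0]]]}}

```text
time_s: 4.85
position: [0.5533, -0.0048, 0.0246]
tcp_rot: [0.996, 0.094, -0.0, 0.0]
contact_force: [-0.2, -0.3, -0.0]
width: 0.0001
grip_force: 0.0
```

>>> {"fn": "arm_command", "kwargs": {"rows": [[[0,0,0.004,0,0,0,0],[0,0,0.003,0,0,0,0],[0,0,0.002,0,0,0,0]]]}}

```text
time_s: 5.22
position: [0.5532, -0.0048, 0.0154]
tcp_rot: [0.996, 0.094, -0.0, 0.0]
contact_force: [-0.5, 0.1, -0.1]
width: -0.0001
grip_force: 0.0
```

>>> {"fn": "arm_command", "kwargs": {"rows": [[[0,0,0.002,0,0,0,0],[0,0,0.001,0,0,0,0]]]}}

```text
time_s: 5.48
position: [0.5533, -0.0048, 0.0126]
tcp_rot: [0.996, 0.094, -0.0, 0.0]
contact_force: [0.3, -0.6, 0.0]
width: 0.0002
grip_force: 0.0
```

>>> {"fn": "arm_command", "kwargs": {"rows": [[[0,0,0.001,0,0,0,0],[0,0,0,0,0,0,0]]]}}

```text
time_s: 5.72
position: [0.5534, -0.0048, 0.0117]
tcp_rot: [0.996, 0.094, 0.0, 0.0]
contact_force: [0.8, 0.2, 0.3]
width: -0.0003
grip_force: 0.0
```

>>> {"fn": "arm_command", "kwargs": {"rows": [[[0,0,0.001,0,0,0,0],[0,0,0,0,0,0,0],[0,0,0,0,0,0,0]]]}}

```text
time_s: 6.1
position: [0.5534, -0.0048, 0.0107]
tcp_rot: [0.996, 0.094, 0.0, 0.0]
contact_force: [-0.5, 0.1, 0.2]
width: 0.0001
grip_force: 0.0
```

>>> {"fn": "arm_command", "kwargs": {"rows": [[[0,0,0.001,0,0,0,0],[0,0,0,0,0,0,0]]]}}

```text
time_s: 6.35
position: [0.5533, -0.0048, 0.0096]
tcp_rot: [0.996, 0.094, -0.0, 0.0]
contact_force: [0.9, 0.6, -0.3]
width: 0.0
grip_force: 0.0
```

>>> {"fn": "arm_command", "kwargs": {"rows": [[[0,0,0.001,0,0,0,0],[0,0,0,0,0,0,0]]]}}

```text
time_s: 6.6
position: [0.5533, -0.0048, 0.0086]
tcp_rot: [0.996, 0.094, -0.0, 0.0]
contact_force: [0.1, 0.3, 0.1]
width: -0.0002
grip_force: 0.0
```

Run:
```python
from h import *
t=robot.snapshot('top');s=robot.snapshot('side')
P,R,c=st()
for im in(t,s):
    im['color']=im['color'].copy();cv2.circle(im['color'],tuple(np.int32(np.round(proj(im,P)))),1,(255,0,0),-1)
a=cv2.resize(t['color'][165:265,300:430],(520,400),interpolation=cv2.INTER_CUBIC)
b=cv2.resize(s['color'][150:280,250:390],(280*3//2,260*3//2),interpolation=cv2.INTER_CUBIC)
b=cv2.copyMakeBorder(b,0,400-b.shape[0],0,0,cv2.BORDER_CONSTANT)
cv2.imwrite('pics/f2.png',np.hstack([a[:,:370],b])[:,:,::-1])
```

```text
(no output)
```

View pics/f2.png

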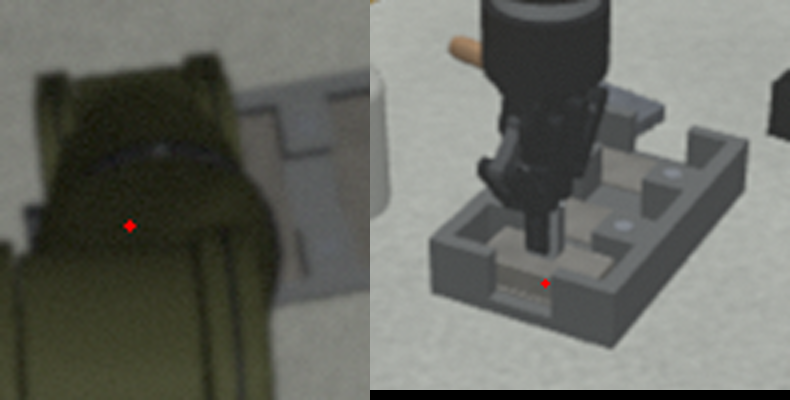

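The side view shows the fingertips in bay a at (545,250), but the projected TCP (red dot) is at (545,283). The real tips are therefore well above the reported TCP. I'll keep descending in 1 mm steps.

Run:
```python
from h import *
print(robot.grasp_offset,[a for a in dir(robot) if a[0]!='_']);print({k:np.round(v,3) for k,v in robot.sense().items()})
```

```text
-0.0187 ['IKError', 'find_in', 'grasp_offset', 'regions_of', 'sense', 'sign_off', 'snapshot']
{'time_s': np.float64(6.7), 'joints': array([-0.058,  0.906, -0.029,  1.916,  0.072,  0.321, -1.526]), 'joint_velocities': array([ 0.   ,  0.002,  0.001,  0.001, -0.001,  0.002,  0.001]), 'tau': array([-1.0000e-03, -5.3536e+01,  1.1420e+00, -6.4330e+00,  4.0000e-03,
        2.0000e-03, -0.0000e+00]), 'position': array([ 0.553, -0.005,  0.009]), 'tcp_rot': array([ 0.996,  0.094, -0.   ,  0.   ]), 'contact_force': array([-0.076, -0.26 , -0.428]), 'wrist_torque': array([0.057, 0.003, 0.024]), 'grip_force': np.float64(0.0), 'width': np.float64(0.0)}
```

>>> {"fn": "arm_command", "kwargs": {"rows": [[[0,0,0.001,0,0,0,0],[0,0,0,0,0,0,0]]]}}

```text
time_s: 6.95
position: [0.5533, -0.0048, 0.0076]
tcp_rot: [0.996, 0.094, -0.0, 0.0]
contact_force: [-0.3, 0.1, 0.1]
width: 0.0003
grip_force: 0.0
```

>>> {"fn": "arm_command", "kwargs": {"rows": [[[0,0,0.001,0,0,0,0],[0,0,0,0,0,0,0]]]}}

```text
time_s: 7.2
position: [0.5533, -0.0048, 0.0066]
tcp_rot: [0.996, 0.094, -0.0, 0.0]
contact_force: [0.8, 0.5, 0.4]
width: -0.0001
grip_force: 0.0
```

>>> {"fn": "arm_command", "kwargs": {"rows": [[[0,0,0.001,0,0,0,0],[0,0,0.001,0,0,0,0],[0,0,0,0,0,0,0]]]}}

```text
time_s: 7.58
position: [0.5534, -0.0048, 0.0055]
tcp_rot: [0.996, 0.094, 0.0, 0.0]
contact_force: [-0.7, 0.2, 7.9]
width: -0.0003
grip_force: 4.1
```

>>> {"fn": "arm_command", "kwargs": {"rows": [[[0,0,0.001,0,0,0,0],[0,0,0,0,0,0,0]]]}}

```text
time_s: 7.82
position: [0.5534, -0.0048, 0.0054]
tcp_rot: [0.996, 0.094, 0.0, 0.0]
contact_force: [-3.7, 0.7, 17.1]
width: 0.0001
grip_force: 8.5
```

>>> {"fn": "arm_command", "kwargs": {"rows": [[[0,0,-0.03,0,0,0,0],[0,0,-0.03,0,0,0,0],[0.001,0.037,0,0,0,0,0],[0.001,0.037,0,0,0,0,0],[0,0,0,0,0,0,0]]]}}

```text
time_s: 8.45
position: [0.5694, -0.082, 0.0638]
tcp_rot: [0.996, 0.091, 0.0, 0.002]
contact_force: [0.2, 0.6, 0.2]
width: 0.0002
grip_force: 0.0
```

>>> {"fn": "arm_command", "kwargs": {"rows": [[[0,0,0.02,0,0,0,0],[0,0,0.012,0,0,0,0],[0,0,0.004,0,0,0,0],[0,0,0,0,0,0,0]]]}}

```text
time_s: 8.95
position: [0.5691, -0.0767, 0.0276]
tcp_rot: [0.996, 0.094, -0.0, -0.0]
contact_force: [0.7, -0.3, -0.1]
width: -0.0
grip_force: 0.0
```

>>> {"fn": "arm_command", "kwargs": {"rows": [[[0,0,0.002,0,0,0,0],[0,0,0.002,0,0,0,0],[0,0,0.001,0,0,0,0],[0,0,0.001,0,0,0,0]]]}}

```text
time_s: 9.45
position: [0.5693, -0.0771, 0.0217]
tcp_rot: [0.996, 0.094, 0.0, 0.0]
contact_force: [-0.1, 0.1, 0.3]
width: -0.0001
grip_force: 0.0
```

>>> {"fn": "arm_command", "kwargs": {"rows": [[[0,0,0.006,0,0,0,0],[0,0,0.004,0,0,0,0],[0,0,0.003,0,0,0,0],[0,0,0.001,0,0,0,0],[0,0,0,0,0,0,0]]]}}

```text
time_s: 10.07
position: [0.5692, -0.0771, 0.0076]
tcp_rot: [0.996, 0.094, -0.0, 0.0]
contact_force: [-0.2, -0.6, 0.1]
width: 0.0001
grip_force: 0.0
```

>>> {"fn": "arm_command", "kwargs": {"rows": [[[0,0,0.001,0,0,0,0],[0,0,0.001,0,0,0,0],[0,0,0,0,0,0,0]]]}}

```text
time_s: 10.45
position: [0.5692, -0.0771, 0.0057]
tcp_rot: [0.996, 0.094, -0.0, 0.0]
contact_force: [-0.7, 0.2, 0.1]
width: -0.0001
grip_force: 0.0
```

>>> {"fn": "arm_command", "kwargs": {"rows": [[[0,0,0.001,0,0,0,0],[0,0,0,0,0,0,0]]]}}

```text
time_s: 10.7
position: [0.5691, -0.0771, 0.0046]
tcp_rot: [0.996, 0.094, -0.0, 0.0]
contact_force: [-0.5, 0.7, -0.4]
width: 0.0
grip_force: 0.0
```

>>> {"fn": "arm_command", "kwargs": {"rows": [[[0,0,0.004,0,0,0,0],[0,0,0.004,0,0,0,0],[0,0,0.003,0,0,0,0],[0,0,0.002,0,0,0,0],[0,0,0,0,0,0,0]]]}}

```text
time_s: 11.32
position: [0.5691, -0.0771, -0.0085]
tcp_rot: [0.996, 0.094, -0.0, 0.0]
contact_force: [-0.2, 0.4, -0.1]
width: -0.0001
grip_force: 0.0
```

>>> {"fn": "arm_command", "kwargs": {"rows": [[[0,0,0.001,0,0,0,0],[0,0,0.001,0,0,0,0],[0,0,0,0,0,0,0]]]}}

```text
time_s: 11.7
position: [0.5692, -0.0771, -0.0103]
tcp_rot: [0.996, 0.094, -0.0, 0.0]
contact_force: [0.5, -0.5, 0.0]
width: 0.0
grip_force: 0.0
```

>>> {"fn": "arm_command", "kwargs": {"rows": [[[0,0,0.001,0,0,0,0],[0,0,0.001,0,0,0,0],[0,0,0,0,0,0,0]]]}}

```text
time_s: 12.08
position: [0.5692, -0.0771, -0.0124]
tcp_rot: [0.996, 0.094, -0.0, 0.0]
contact_force: [0.7, 0.7, 0.1]
width: 0.0001
grip_force: 0.0
```

>>> {"fn": "arm_command", "kwargs": {"rows": [[[0,0,0.001,0,0,0,0],[0,0,0,0,0,0,0]]]}}

```text
time_s: 12.32
position: [0.5692, -0.0771, -0.0125]
tcp_rot: [0.996, 0.094, 0.0, 0.0]
contact_force: [-1.9, -0.8, 8.2]
width: -0.0002
grip_force: 3.8
```

>>> {"fn": "arm_command", "kwargs": {"rows": [[[0,0,0.001,0,0,0,0],[0,0,0,0,0,0,0],[0,0,0,0,0,0,0]]]}}

```text
time_s: 12.7
position: [0.5692, -0.0772, -0.0125]
tcp_rot: [0.996, 0.094, 0.0, 0.0]
contact_force: [-2.2, 0.5, 15.1]
width: 0.0001
grip_force: 8.0
```

>>> {"fn": "arm_command", "kwargs": {"rows": [[[0,0,-0.035,0,0,0,0],[0,0,-0.035,0,0,0,0],[0,0.038,0,0,0,0,0],[0,0.037,0,0,0,0,0],[0,0,0,0,0,0,0]]]}}

```text
time_s: 13.32
position: [0.5832, -0.156, 0.0559]
tcp_rot: [0.996, 0.091, 0.0, 0.002]
contact_force: [-0.6, 0.1, -0.9]
width: -0.0003
grip_force: 0.0
```

>>> {"fn": "arm_command", "kwargs": {"rows": [[[0,0,0.025,0,0,0,0],[0,0,0.015,0,0,0,0],[0,0,0.005,0,0,0,0],[0,0,0.002,0,0,0,0],[0,0,0,0,0,0,0]]]}}

```text
time_s: 13.95
position: [0.5836, -0.1507, 0.0091]
tcp_rot: [0.996, 0.094, 0.0, 0.0]
contact_force: [0.3, -0.3, 0.6]
width: 0.0
grip_force: 0.0
```

>>> {"fn": "arm_command", "kwargs": {"rows": [[[0,0,0.001,0,0,0,0],[0,0,0.001,0,0,0,0],[0,0,0.001,0,0,0,0],[0,0,0,0,0,0,0]]]}}

```text
time_s: 14.45
position: [0.5832, -0.1508, 0.0057]
tcp_rot: [0.996, 0.094, -0.0, 0.0]
contact_force: [0.5, -0.7, 0.6]
width: -0.0001
grip_force: 0.0
```

>>> {"fn": "arm_command", "kwargs": {"rows": [[[0,0,0.001,0,0,0,0],[0,0,0,0,0,0,0]]]}}

```text
time_s: 14.7
position: [0.5832, -0.1508, 0.0046]
tcp_rot: [0.996, 0.094, -0.0, -0.0]
contact_force: [-0.2, -0.3, 0.5]
width: 0.0002
grip_force: 0.0
```

>>> {"fn": "arm_command", "kwargs": {"rows": [[[0,0,0.006,0,0,0,0],[0,0,0.005,0,0,0,0],[0,0,0.003,0,0,0,0],[0,0,0.002,0,0,0,0],[0,0,0,0,0,0,0]]]}}

```text
time_s: 15.32
position: [0.5832, -0.1507, -0.0115]
tcp_rot: [0.996, 0.094, -0.0, -0.0]
contact_force: [-0.0, -0.4, 0.1]
width: 0.0002
grip_force: 0.0
```

>>> {"fn": "arm_command", "kwargs": {"rows": [[[0,0,0.001,0,0,0,0],[0,0,0.001,0,0,0,0],[0,0,0,0,0,0,0],[0,0,0,0,0,0,0]]]}}

```text
time_s: 15.82
position: [0.5834, -0.1508, -0.0124]
tcp_rot: [0.996, 0.094, 0.0, 0.0]
contact_force: [-1.5, 0.4, 5.0]
width: 0.0001
grip_force: 3.0
```

Run:
```python
from h import *
f=(*st()[0][:2],.06,st()[2])
to(*at(RACK,0,.075),.06,.1885,f);print(st())
```

```text
shift tool mm [  -0.4 -149.7    0. ] then turn z deg 0.0 | tilt deg 0.0
(array([ 0.58342776, -0.15082815, -0.01244833]), array([[ 9.82272716e-01,  1.87456737e-01,  5.31188856e-04],
       [ 1.87456887e-01, -9.82272800e-01, -2.47270757e-04],
       [ 4.75419796e-04,  3.42462328e-04, -9.99999828e-01]]), np.float64(0.18857251661898503))
```

Bays b and c read 18 mm lower than bay a, so only bay a holds a slab. Reported z reads 24.5 mm below the true tip height. Next I grip slab a.

>>> {"fn": "arm_command", "kwargs": {"rows": [[[0,0,-0.035,0,0,0,0],[0,0,-0.035,0,0,0,0],[0,-0.04,0,0,0,0,0.06],[0,-0.04,0,0,0,0,0.06],[0,-0.04,0,0,0,0,0.06]]]}}

```text
time_s: 16.45
position: [0.5607, -0.0318, 0.057]
tcp_rot: [0.996, 0.094, 0.0, -0.0]
contact_force: [0.6, -0.0, -0.3]
width: 0.0544
grip_force: 0.0
```

>>> {"fn": "arm_command", "kwargs": {"rows": [[[0,-0.03,0,0,0,0,0.06],[0,0,0,0,0,0,0.06],[0,0,0.025,0,0,0,0.06],[0,0,0.015,0,0,0,0.06],[0,0,0,0,0,0,0.06]]]}}

```text
time_s: 17.08
position: [0.5543, -0.0044, 0.0157]
tcp_rot: [0.996, 0.094, -0.001, 0.0]
contact_force: [0.4, 0.3, 0.1]
width: 0.0601
grip_force: 0.0
```

Run:
```python
from h import *
print(robot.sense()['width'],robot.sense()['contact_force']);to(*at(RACK,0,.075),-.0115,.1885)
s=robot.snapshot('side');save(s,'f3');cv2.imwrite('pics/f3.png',cv2.resize(s['color'][110:290,220:400],(720,600))[:,:,::-1])
```

```text
0.060106628501258336 [0.36366521 0.27757442 0.09886616]
shift tool mm [ 0.8 -0.5 27.2] then turn z deg -0.1 | tilt deg 0.14
```

View pics/f3.png

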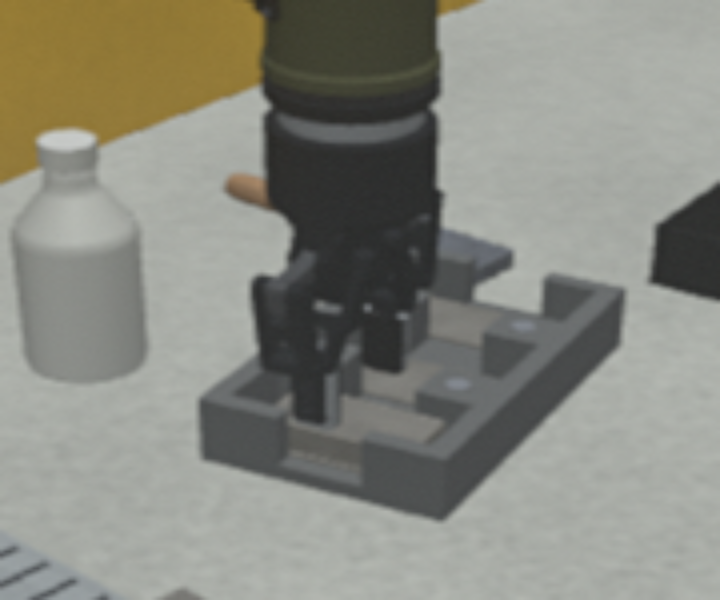

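The side view shows the fingers straddling the slab in bay a, with the near finger at (315,400) inside the notch (285–362). Descending and gripping.

>>> {"fn": "arm_command", "kwargs": {"rows": [[[0,0,0.01,0,0,0,0.06],[0,0,0.01,0,0,0,0.06],[0,0,0.005,0,0,0,0.06],[0,0,0.002,0,0,0,0.06],[0,0,0,0,0,0,0.06]]]}}

```text
time_s: 17.75
position: [0.5551, -0.0034, -0.0104]
tcp_rot: [0.996, 0.094, -0.0, 0.0]
contact_force: [0.1, -0.0, -0.3]
width: 0.06
grip_force: 0.0
```

>>> {"fn": "arm_command", "kwargs": {"rows": [[[0,0,0,0,0,0,0.03],[0,0,0,0,0,0,0.03],[0,0,0,0,0,0,0.03],[0,0,0,0,0,0,0.03]]], "newtons": 50}}

```text
time_s: 18.25
position: [0.5555, -0.0036, -0.0098]
tcp_rot: [0.996, 0.094, 0.0, 0.0]
contact_force: [-1.1, 0.2, 6.2]
width: 0.0388
grip_force: 51.9
```

>>> {"fn": "arm_command", "kwargs": {"rows": [[[0,0,-0.01,0,0,0,0.03],[0,0,-0.02,0,0,0,0.03],[0,0,-0.03,0,0,0,0.03],[0,0,-0.03,0,0,0,0.03],[0,0,0,0,0,0,0.03]]]}}

```text
time_s: 18.88
position: [0.5567, -0.0034, 0.0818]
tcp_rot: [0.996, 0.094, 0.002, 0.0]
contact_force: [1.4, 0.6, -1.3]
width: 0.0386
grip_force: 51.3
```

Run:
```python
from h import *
t=robot.snapshot('top');s=robot.snapshot('side')
q,f=fit([t,s],[mask(t,['crate'],(475,255),50),mask(s,['crate'],(433,184),60)],box(.18,.13,0,.045),CRATE);print(q,f)
to(q[0],q[1],.06,q[2])
cv2.imwrite('pics/f4.png',cv2.resize(s['color'][110:290,220:400],(720,600))[:,:,::-1])
```

```text
[ 0.4738233  -0.34603381  0.07783682] 0.07745827729133914
shift tool mm [-143.1  321.5   18.9] then turn z deg 6.4 | tilt deg 0.13
```

View pics/f4.png

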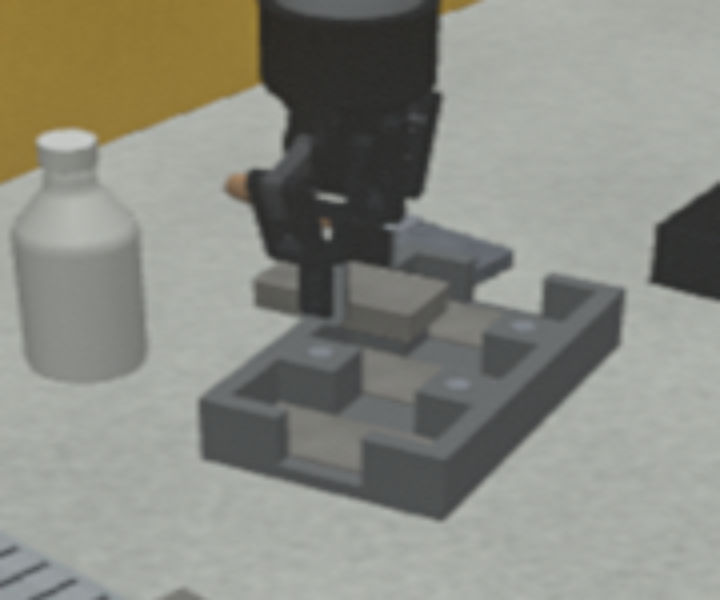

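The slab is held, with the fingers somewhat toward its far end. Carrying it to the crate, which hasn't moved.

>>> {"fn": "arm_command", "kwargs": {"rows": [[[-0.016,0.036,0,0,0,0,0.03],[-0.016,0.036,0,0,0,0,0.03],[-0.016,0.036,0,0,0,0,0.03],[-0.016,0.036,0,0,0,0,0.03],[-0.016,0.036,0,0,0,0,0.03]]]}}

```text
time_s: 19.7
position: [0.5092, -0.1961, 0.0785]
tcp_rot: [0.996, 0.094, -0.001, -0.0]
contact_force: [0.2, -0.9, -1.0]
width: 0.0386
grip_force: 51.2
```

>>> {"fn": "arm_command", "kwargs": {"rows": [[[-0.016,0.036,0,0,0,0,0.03],[-0.016,0.036,0,0,0,0,0.03],[-0.016,0.036,0,0,0,0,0.03],[-0.016,0.034,0,0,0,6,0.03],[0,0,0,0,0,0,0.03]]]}}

```text
time_s: 20.32
position: [0.4711, -0.351, 0.0784]
tcp_rot: [0.999, 0.038, -0.002, 0.001]
contact_force: [-0.2, 0.5, -1.5]
width: 0.0389
grip_force: 51.2
```

Run:
```python
from h import *
print(robot.sense()['width']);to(.474,-.346,-.008,.078)
s=robot.snapshot('side');cv2.imwrite('pics/f5.png',cv2.resize(s['color'][80:240,360:520],(640,600))[:,:,::-1])
```

```text
0.03885107376072999
shift tool mm [ 3.6 -5.  86.4] then turn z deg -0.1 | tilt deg 0.21
```

View pics/f5.png

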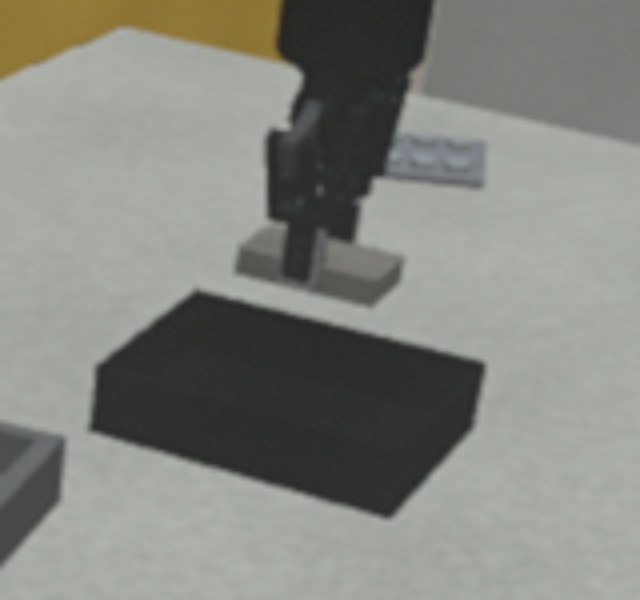

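The slab is over the crate. Lowering and releasing.

>>> {"fn": "arm_command", "kwargs": {"rows": [[[0.005,-0.004,0.025,0,0,0,0.03],[0,0,0.025,0,0,0,0.03],[0,0,0.02,0,0,0,0.03],[0,0,0.012,0,0,0,0.03],[0,0,0,0,0,0,0.03]]]}}

```text
time_s: 21.0
position: [0.4783, -0.3417, -0.0032]
tcp_rot: [0.999, 0.042, -0.001, -0.0]
contact_force: [-0.6, 0.1, -1.5]
width: 0.0389
grip_force: 51.2
```

>>> {"fn": "arm_command", "kwargs": {"rows": [[[0,0,0,0,0,0,0.06],[0,0,0,0,0,0,0.06],[0,0,0,0,0,0,0.06],[0,0,-0.03,0,0,0,0.06],[0,0,-0.04,0,0,0,0.06]]]}}

```text
time_s: 21.62
position: [0.4781, -0.3419, 0.068]
tcp_rot: [0.999, 0.042, -0.001, -0.0]
contact_force: [0.2, -0.3, 0.9]
width: 0.0601
grip_force: 0.0
```

>>> {"fn": "arm_command", "kwargs": {"rows": [[[0,0,-0.04,0,0,0,0],[0,0,-0.03,0,0,0,0],[0,0,0,0,0,0,0]]]}}

```text
time_s: 22.0
position: [0.4804, -0.3435, 0.1405]
tcp_rot: [0.999, 0.042, 0.002, 0.002]
contact_force: [-0.0, 0.1, -0.0]
width: 0.0052
grip_force: 0.0
```

Run:
```python
from h import *
for y in(-.0606,-.0202,.0606): print(y,at(BOARD,-.150,y))
to(*at(BOARD,-.150,-.0606),.10,-.075)
```

```text
-0.0606 [0.36438094 0.20330981]
-0.0202 [0.3674081  0.24359624]
0.0606 [0.37346242 0.3241691 ]
shift tool mm [ -70.1 -554.7   38.1] then turn z deg 9.1 | tilt deg 0.34
```

>>> {"fn": "arm_command", "kwargs": {"rows": [[[-0.005,-0.043,0,0,0,0,0],[-0.005,-0.043,0,0,0,0,0],[-0.005,-0.043,0,0,0,0,0],[-0.005,-0.043,0,0,0,0,0],[-0.005,-0.043,0,0,0,0,0]]]}}

```text
time_s: 22.62
position: [0.4348, -0.1287, 0.137]
tcp_rot: [0.999, 0.042, -0.001, -0.0]
contact_force: [0.5, 0.2, 0.1]
width: -0.0002
grip_force: 0.0
```

>>> {"fn": "arm_command", "kwargs": {"rows": [[[-0.005,-0.043,0,0,0,0,0],[-0.005,-0.043,0,0,0,0,0],[-0.005,-0.043,0,0,0,0,0],[-0.006,-0.043,0,0,0,0,0],[-0.006,-0.043,0,0,0,0,0]]]}}

```text
time_s: 23.25
position: [0.39, 0.0829, 0.1371]
tcp_rot: [0.999, 0.042, -0.001, 0.0]
contact_force: [0.9, 0.4, -0.9]
width: -0.0002
grip_force: 0.0
```

>>> {"fn": "arm_command", "kwargs": {"rows": [[[-0.006,-0.043,0,0,0,0,0],[-0.006,-0.043,0,0,0,0,0],[-0.006,-0.039,0,0,0,9.1,0],[0,0,0.03,0,0,0,0],[0,0,0,0,0,0,0]]]}}

```text
time_s: 23.88
position: [0.3607, 0.2042, 0.1061]
tcp_rot: [0.999, -0.037, -0.002, 0.002]
contact_force: [-0.5, 0.6, 0.2]
width: -0.0
grip_force: 0.0
```

Run:
```python
from h import *
print(st());to(*at(BOARD,-.150,-.0606),-.001,-.075)
```

```text
(array([0.36066447, 0.20421577, 0.10614154]), array([[ 0.99729101, -0.07344394, -0.00407746],
       [-0.07345659, -0.99729377, -0.00304378],
       [-0.00384288,  0.00333505, -0.99998705]]), np.float64(-0.07352335415589024))
shift tool mm [  4.2   0.3 107.1] then turn z deg 0.1 | tilt deg 0.29
```

>>> {"fn": "arm_command", "kwargs": {"rows": [[[0.004,0,0.03,0,0,0,0],[0,0,0.03,0,0,0,0],[0,0,0.03,0,0,0,0],[0,0,0.025,0,0,0,0],[0,0,0,0,0,0,0]]]}}

```text
time_s: 24.5
position: [0.3735, 0.208, 0.0136]
tcp_rot: [0.999, -0.039, -0.008, 0.005]
contact_force: [-0.2, -0.5, -0.3]
width: -0.0001
grip_force: 0.0
```

Run:
```python
from h import *
P=st()[0];print(P,robot.sense()['contact_force'])
s=robot.snapshot('side');s['color']=s['color'].copy()
for d in(0,.02):
    cv2.circle(s['color'],tuple(np.int32(np.round(proj(s,P+[0,0,.0245+d])))),1,(255,0,0),-1)
cv2.imwrite('pics/f6.png',cv2.resize(s['color'][230:410,150:370],(733,600),interpolation=cv2.INTER_CUBIC)[:,:,::-1])
```

```text
[0.37350478 0.20800135 0.01364162] [-0.16283219 -0.53416439 -0.29052177]
```

View pics/f6.png

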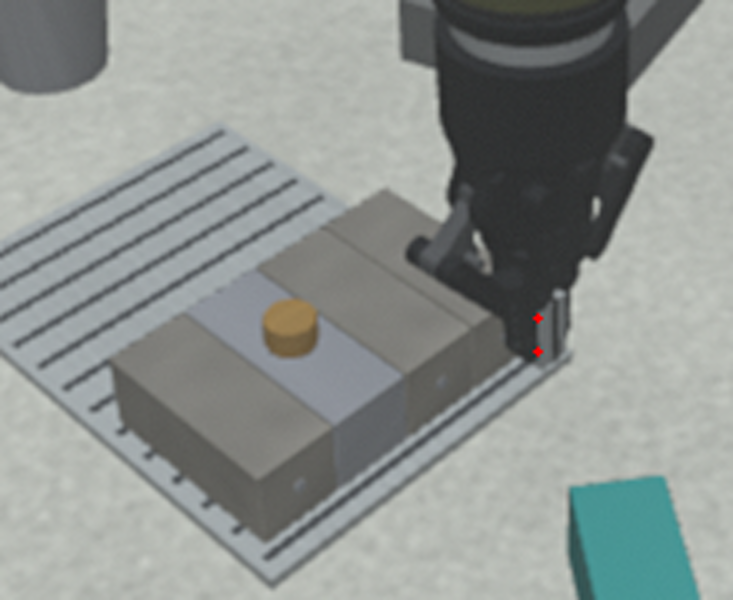

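The side view shows the closed fingers at the near end of the right-hand prism. The arm stopped short in both x and z, so I'll check for a joint limit.

Run:
```python
from h import *
s=robot.sense();print(np.round(s['joints'],3));print(st())
```

```text
[-0.632  0.856  0.03   2.268 -0.601  0.044 -1.66 ]
(array([0.37337764, 0.20803293, 0.01407391]), array([[ 0.99689956, -0.07688172, -0.01674712],
       [-0.0770329 , -0.99699166, -0.00857631],
       [-0.01603738,  0.0098398 , -0.99982297]]), np.float64(-0.07711922615870843))
```

```bash
cat >> h.py <<'E'
def inb(F=BOARD):
    P=st()[0];d=P[:2]-F[:2];c,s=np.cos(F[2]),np.sin(F[2]);print('in frame mm',np.round(1e3*np.array([c*d[0]+s*d[1],-s*d[0]+c*d[1]]),1),'tip z',round(1e3*P[2]+24.5,1))
E
python3 - <<'E'
from h import *
inb()
E
```

```text
in frame mm [-141.4  -55.2] tip z 38.6
```

>>> {"fn": "arm_command", "kwargs": {"rows": [[[0.006,0.006,0,0,0,0,0],[0,0,0.01,0,0,0,0],[0,0,0,0,0,0,0]]]}}

```text
time_s: 24.92
position: [0.3805, 0.2025, 0.0055]
tcp_rot: [0.999, -0.038, -0.009, 0.005]
contact_force: [0.0, -0.4, -0.2]
width: 0.0002
grip_force: 0.0
```

Run:
```python
from h import *
inb();s=robot.sense();print(np.round(s['joints'],3),s['contact_force']);print(st()[1],st()[2])
```

```text
in frame mm [-133.9  -60.2] tip z 30.0
[-0.617  0.876  0.037  2.256 -0.792  0.044 -1.448] [ 0.01811183 -0.3982517  -0.24602398]
[[ 0.99688664 -0.07654389 -0.01892268]
 [-0.07673903 -0.99700295 -0.00981017]
 [-0.01811506  0.01123174 -0.99977282]] -0.0768271844387939
```

>>> {"fn": "arm_command", "kwargs": {"rows": [[[0.005,0,0,0,0,0,0],[0.01,0,0,0,0,0,0],[0.012,0,0,0,0,0,0],[0.012,0,0,0,0,0,0],[0,0,0,0,0,0,0]]]}}

```text
time_s: 25.55
position: [0.4217, 0.1999, 0.0045]
tcp_rot: [0.999, -0.038, -0.007, 0.005]
contact_force: [-0.6, 0.3, 0.7]
width: -0.0001
grip_force: 0.0
```

Run:
```python
from h import *
inb();print(st()[2],robot.sense()['contact_force'])
t=robot.snapshot('top')
print([(np.round(d['point']),d['score']) for d in robot.find_in('refbar_center',t)])
```

```text
in frame mm [-92.6 -59.7] tip z 29.0
-0.07616415533251301 [-0.57281558  0.30620379  0.70451033]
[(array([217., 242.]), 0.54), (array([362., 215.]), 0.49)]
```

Run:
```python
from h import *
s=robot.snapshot('side')
print([(np.round(d['point']),d['score']) for d in robot.find_in('refbar_center',s)])
cv2.imwrite('pics/f7.png',cv2.resize(s['color'][230:410,130:350],(733,600),interpolation=cv2.INTER_CUBIC)[:,:,::-1])
```

```text
[(array([244., 341.]), 0.78), (array([434., 182.]), 0.52)]
```

View pics/f7.png

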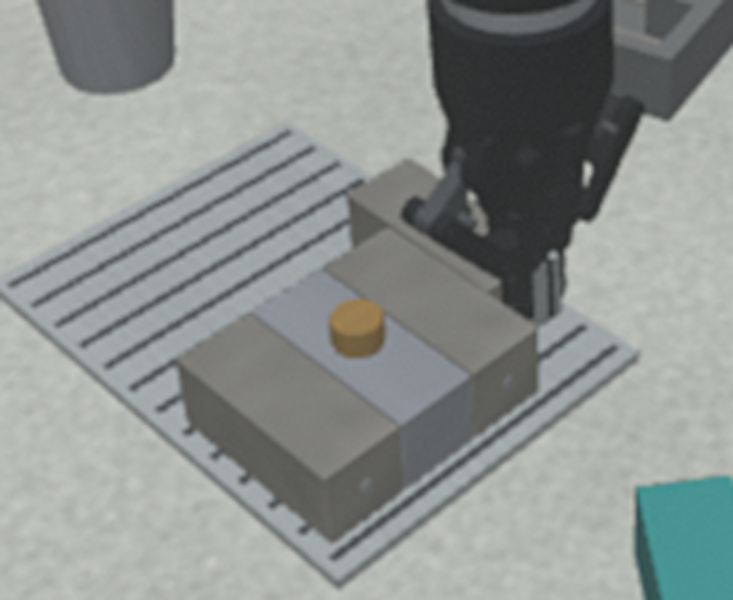

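The prism is sliding and the bar hasn't moved: the network still gives (244,341) in the side view. Continuing the push.

>>> {"fn": "arm_command", "kwargs": {"rows": [[[0.012,0,0,0,0,0,0],[0.016,0,0,0,0,0,0],[0.016,0,0,0,0,0,0],[0.016,0,0,0,0,0,0],[0.014,0,0,0,0,0,0]]]}}

```text
time_s: 26.38
position: [0.492, 0.1944, 0.0031]
tcp_rot: [0.999, -0.037, -0.011, 0.005]
contact_force: [-5.0, 0.5, 3.4]
width: -0.0003
grip_force: 2.3
```

>>> {"fn": "arm_command", "kwargs": {"rows": [[[0.008,0,0,0,0,0,0],[0.003,0,0,0,0,0,0],[-0.015,0,0,0,0,0,0],[0,0,-0.04,0,0,0,0],[0,0,-0.04,0,0,0,0]]]}}

```text
time_s: 27.0
position: [0.4915, 0.1954, 0.084]
tcp_rot: [0.999, -0.038, -0.008, 0.006]
contact_force: [0.3, -0.1, 0.7]
width: -0.0001
grip_force: 0.0
```

>>> {"fn": "arm_command", "kwargs": {"rows": [[[-0.04,0,-0.02,0,0,0,0.07],[-0.04,0,0,0,0,0,0.07],[-0.04,0,0,0,0,0,0.07],[0,0,0,0,0,0,0.07]]]}}

```text
time_s: 27.5
position: [0.3687, 0.205, 0.1057]
tcp_rot: [0.999, -0.037, -0.01, 0.005]
contact_force: [0.2, 1.0, -0.5]
width: 0.0697
grip_force: 0.0
```

Run:
```python
from h import *
inb();t=robot.snapshot('top');s=robot.snapshot('side')
a=cv2.resize(t['color'][170:300,180:300],(480,520),interpolation=cv2.INTER_CUBIC)
b=cv2.resize(s['color'][200:410,130:350],(320,305),interpolation=cv2.INTER_CUBIC);b=cv2.copyMakeBorder(b,0,215,0,0,cv2.BORDER_CONSTANT)
cv2.imwrite('pics/f8.png',np.hstack([a,b])[:,:,::-1])
for p in(t,s):
    for n in('prism_a_center','refbar_center'):print(n,[(np.round(d['point']),round(d['score'],2),d['pixels'].sum()) for d in robot.regions_of(n,p)])
```

```text
in frame mm [-145.8  -58.6] tip z 130.2
prism_a_center []
refbar_center [(array([210., 258.]), 0.67, np.int64(683)), (array([363., 216.]), 0.24, np.int64(4995)), (array([234., 258.]), 0.18, np.int64(817))]
prism_a_center [(array([230., 283.]), 0.76, np.int64(1722))]
refbar_center [(array([244., 341.]), 0.85, np.int64(1745))]
```

View pics/f8.png

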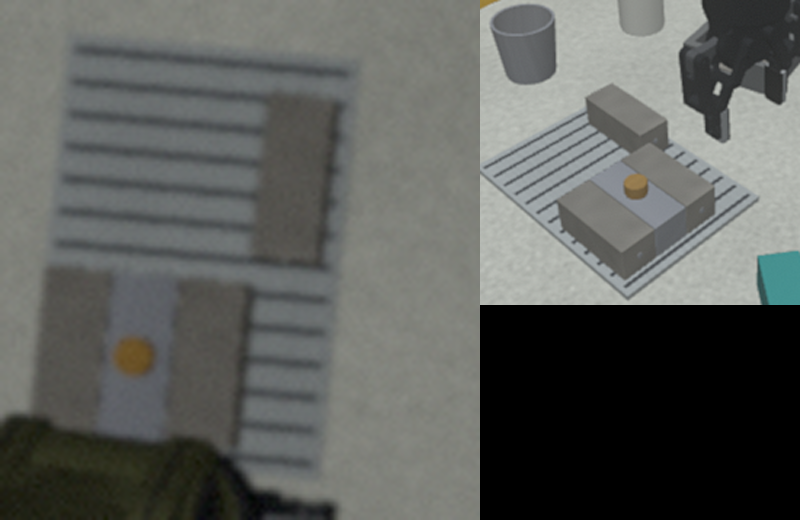

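```bash
cat >> h.py <<'E'
PR=box(.1,.04,.006,.046)
def poly(pts,x0,y0,k):
    M=np.zeros((480,640),np.uint8);return cv2.fillPoly(M,[np.int32(np.round((np.array(pts)/k+[x0,y0]-.5)*256))],1,shift=8).astype(bool)
def infr(q,F):
    d=q[:2]-F[:2];c,s=np.cos(F[2]),np.sin(F[2]);return np.round([1e3*(c*d[0]+s*d[1]),1e3*(-s*d[0]+c*d[1]),np.degrees(q[2]-F[2])],1)
E
python3 - <<'E'
from h import *
t=robot.snapshot('top');s=robot.snapshot('side')
Mt=poly([(268,92),(337,98),(325,262),(252,255)],180,170,4)
Ms=mask(s,['prism_a_center'],(230,283),12)
q0=[*at(BOARD,.053,-.06),-.08]
for k,a,b in(('top',[t],[Mt]),('side',[s],[Ms]),('both',[t,s],[Mt,Ms])):
    q,f=fit(a,b,PR,q0);print(k,np.round(q,4),f,infr(q,BOARD))
to(q[0],q[1],.06,q[2])
E
```

```text
top [ 0.5659  0.1857 -0.0707] 0.04710325354992029 [ 52.2 -63.1   0.2]
side [ 0.565   0.1875 -0.1186] 0.08167066430421899 [ 51.2 -61.3  -2.5]
both [ 0.566   0.1864 -0.0831] 0.14898563595330638 [ 52.3 -62.3  -0.5]
shift tool mm [195.9   3.   41.8] then turn z deg 0.4 | tilt deg 1.22
```

```bash
cat >> h.py <<'E'
def lev():
    R=st()[1];w=np.cross(R[:,2],[0,0,-1]);print('level rotvec tool deg',np.round(np.degrees(R.T@w),2))
E
python3 -c "
from h import *
lev()"
```

```text
level rotvec tool deg [0.65 1.03 0.  ]
```

>>> {"fn": "arm_command", "kwargs": {"rows": [[[0.039,0.001,0,0,0,0,0.07],[0.039,0.001,0,0,0,0,0.07],[0.039,0.001,0,0.5,1,0,0.07],[0.039,0,0,0,0,0,0.07],[0.039,0,0,0,0,0,0.07]]]}}

```text
time_s: 28.58
position: [0.5664, 0.1869, 0.103]
tcp_rot: [0.999, -0.038, -0.001, 0.001]
contact_force: [0.3, 0.2, 0.6]
width: 0.0704
grip_force: 0.0
```

>>> {"fn": "arm_command", "kwargs": {"rows": [[[0,0,0.02,0,0,0,0.07],[0,0,0.01,0,0,0,0.07],[0,0,0,0,0,0,0.07]]]}}

```text
time_s: 28.95
position: [0.5639, 0.1871, 0.0723]
tcp_rot: [0.999, -0.038, -0.002, 0.002]
contact_force: [-0.4, -0.4, -0.3]
width: 0.0697
grip_force: 0.0
```

```bash
python3 -c "
from h import *
lev();to(.566,.1864,-.0065,-.078);print(st()[0])"
```

```text
level rotvec tool deg [0.18 0.21 0.  ]
shift tool mm [ 2.5  0.2 78.8] then turn z deg 0.2 | tilt deg 0.28
[0.56387385 0.18706288 0.07229002]
```

>>> {"fn": "arm_command", "kwargs": {"rows": [[[0.002,0,0.025,0,0,0,0.07],[0,0,0.025,0,0,0,0.07],[0,0,0.02,0,0,0,0.07],[0,0,0.008,0,0,0,0.07],[0,0,0,0,0,0,0.07]]]}}

```text
time_s: 29.58
position: [0.5669, 0.1867, -0.0049]
tcp_rot: [0.999, -0.038, -0.001, 0.001]
contact_force: [0.4, -0.4, -0.6]
width: 0.07
grip_force: 0.0
```

>>> {"fn": "arm_command", "kwargs": {"rows": [[[0,0,0,0,0,0,0.03],[0,0,0,0,0,0,0.03],[0,0,0,0,0,0,0.03],[0,0,0,0,0,0,0.03]]], "newtons": 70}}

```text
time_s: 30.08
position: [0.5679, 0.1867, -0.0037]
tcp_rot: [0.999, -0.038, 0.0, 0.001]
contact_force: [-1.2, -0.8, 5.7]
width: 0.0384
grip_force: 73.0
```

Run:
```python
from h import *
P=st()[0];print(P,st()[2],robot.sense()['contact_force'])
t=robot.snapshot('top');s=robot.snapshot('side');s['color']=s['color'].copy()
print([(np.round(d['point']),round(d['score'],2),d['pixels'].sum()) for d in robot.regions_of('prism_a_center',s)])
Ps=tf([P[0],P[1],st()[2]],PR)
for a,b in [(0,1),(0,2),(0,4),(1,3),(1,5),(2,3),(2,6),(3,7),(4,5),(4,6),(5,7),(6,7)]:
    cv2.line(s['color'],*[tuple(np.int32(np.round(proj(s,Ps[i])*16))) for i in(a,b)],(255,0,0),1,cv2.LINE_AA,4)
cv2.imwrite('pics/f9.png',cv2.resize(s['color'][200:340,160:330],(728,600),interpolation=cv2.INTER_CUBIC)[:,:,::-1])
```

```text
[ 0.56785202  0.18669341 -0.00369528] -0.07548097881401926 [-1.1674871  -0.81781708  5.66796471]
[(array([236., 287.]), 0.63, np.int64(1177)), (array([429., 186.]), 0.21, np.int64(3545))]
```

View pics/f9.png

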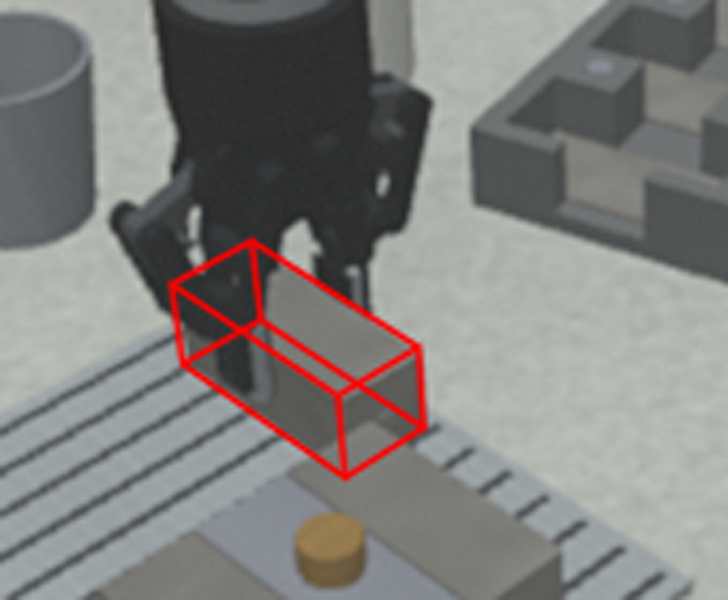

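The box drawn from the TCP pose fits the gripped prism, so the grip is centred and there is no xy bias. Carrying it to bay a.

>>> {"fn": "arm_command", "kwargs": {"rows": [[[0,0,-0.015,0,0,0,0.03],[0,0,-0.025,0,0,0,0.03],[0,0,-0.03,0,0,0,0.03],[0,0,0,0,0,0,0.03]]]}}

```text
time_s: 30.72
position: [0.5688, 0.1874, 0.0673]
tcp_rot: [0.999, -0.037, 0.002, 0.001]
contact_force: [1.2, 0.4, -4.3]
width: 0.0387
grip_force: 72.0
```

```bash
python3 -c "
from h import *
lev();to(*at(RACK,.001,.075),.06,.1885);print(st()[0],robot.sense()['contact_force'],robot.sense()['width'])"
```

```text
level rotvec tool deg [ 0.07 -0.18  0.  ]
shift tool mm [  1.5 191.4   7.6] then turn z deg -15.1 | tilt deg 0.19
[0.56877236 0.18737796 0.06732285] [ 1.15117524  0.42514002 -4.2894076 ] 0.03869266718415794
```

>>> {"fn": "arm_command", "kwargs": {"rows": [[[0,0.032,0,0,0,0,0.03],[0,0.032,0,0,0,0,0.03],[0,0.032,0,0,0,0,0.03],[0,0.032,0,0,0,0,0.03],[0,0.032,0,0,0,0,0.03]]]}}

```text
time_s: 31.35
position: [0.554, 0.0267, 0.0644]
tcp_rot: [0.999, -0.037, -0.002, 0.001]
contact_force: [0.1, -0.1, -4.1]
width: 0.0387
grip_force: 71.8
```

>>> {"fn": "arm_command", "kwargs": {"rows": [[[0.001,0.031,0,0,0,0,0.03],[0,0,0,0,0,-7.5,0.03],[0,0,0,0,0,-7.5,0.03],[0,0,0,0,0,0,0.03],[0,0,0,0,0,0,0.03]]]}}

```text
time_s: 31.98
position: [0.5533, -0.0034, 0.0651]
tcp_rot: [0.996, 0.092, -0.001, 0.001]
contact_force: [-0.0, -0.0, -4.0]
width: 0.0389
grip_force: 71.9
```

```bash
python3 -c "
from h import *
lev();to(*at(RACK,.001,.075),.0035,.1885);print(st()[0])"
```

```text
level rotvec tool deg [ 0.11  0.17 -0.  ]
shift tool mm [ 2.7  0.7 61.5] then turn z deg -0.2 | tilt deg 0.2
[ 0.55328452 -0.00335793  0.06505243]
```

>>> {"fn": "arm_command", "kwargs": {"rows": [[[0.0025,0.0005,0.015,0,0,0,0.03],[0,0,0.014,0,0,0,0.03],[0,0,0,0,0,0,0.03],[0,0,0.004,0,0,0,0.03],[0,0,0.003,0,0,0,0.03]]]}}

```text
time_s: 32.6
position: [0.5565, -0.0037, 0.0296]
tcp_rot: [0.996, 0.093, -0.001, 0.001]
contact_force: [0.0, 0.0, -3.6]
width: 0.0384
grip_force: 71.8
```

>>> {"fn": "arm_command", "kwargs": {"rows": [[[0,0,0.001,0,0,0,0.03],[0,0,0,0,0,0,0.03]]]}}

```text
time_s: 32.85
position: [0.5563, -0.0037, 0.0287]
tcp_rot: [0.996, 0.093, -0.001, 0.001]
contact_force: [-1.0, 0.7, -4.2]
width: 0.039
grip_force: 71.8
```

```bash
python3 -c "
from h import *
lev();to(*at(RACK,.001,.075),.0035,.1885);print(st()[0])"
```

```text
level rotvec tool deg [ 0.12  0.09 -0.  ]
shift tool mm [-0.4 -0.2 25.2] then turn z deg -0.1 | tilt deg 0.15
[ 0.55634769 -0.00369301  0.02874937]
```

>>> {"fn": "arm_command", "kwargs": {"rows": [[[0,0,0.004,0,0,0,0.03],[0,0,0.004,0,0,0,0.03],[0,0,0.004,0,0,0,0.03],[0,0,0,0,0,0,0.03]]]}}

```text
time_s: 33.35
position: [0.556, -0.0038, 0.0162]
tcp_rot: [0.996, 0.093, -0.001, 0.001]
contact_force: [-0.2, -0.6, -4.9]
width: 0.0389
grip_force: 71.8
```

>>> {"fn": "arm_command", "kwargs": {"rows": [[[0,0,0.004,0,0,0,0.03],[0,0,0.004,0,0,0,0.03],[0,0,0.003,0,0,0,0.03],[0,0,0,0,0,0,0.03]]]}}

```text
time_s: 33.85
position: [0.5561, -0.0038, 0.0053]
tcp_rot: [0.996, 0.093, -0.001, 0.001]
contact_force: [-0.2, 0.5, -3.3]
width: 0.0389
grip_force: 71.8
```

>>> {"fn": "arm_command", "kwargs": {"rows": [[[0,0,0.001,0,0,0,0.03],[0,0,0,0,0,0,0.03]]]}}

```text
time_s: 34.1
position: [0.5563, -0.0037, 0.0047]
tcp_rot: [0.996, 0.093, -0.001, 0.001]
contact_force: [-1.2, -0.5, -3.5]
width: 0.0388
grip_force: 71.8
```

>>> {"fn": "arm_command", "kwargs": {"rows": [[[0,0,0.001,0,0,0,0.03],[0,0,0.001,0,0,0,0.03],[0,0,0,0,0,0,0.03],[0,0,0,0,0,0,0.055],[0,0,0,0,0,0,0.055]]]}}

```text
time_s: 34.72
position: [0.5568, -0.0038, 0.0031]
tcp_rot: [0.996, 0.093, -0.0, 0.001]
contact_force: [0.5, -0.0, -0.9]
width: 0.0551
grip_force: 0.0
```

>>> {"fn": "arm_command", "kwargs": {"rows": [[[0,0,0,0,0,0,0.055],[0,0,-0.02,0,0,0,0.055],[0,0,-0.04,0,0,0,0.055],[0,0,-0.04,0,0,0,0],[0,0,0,0,0,0,0]]]}}

```text
time_s: 35.35
position: [0.5588, -0.0038, 0.1055]
tcp_rot: [0.996, 0.093, 0.002, 0.002]
contact_force: [0.6, 0.2, -0.5]
width: 0.0197
grip_force: 0.0
```

Run:
```python
from h import *
print(st()[0]);to(*at(BOARD,-.137,-.0202),.09,-.075)
```

```text
[ 0.55876523 -0.00379275  0.1055205 ]
shift tool mm [-129.7 -275.3   14. ] then turn z deg 15.0 | tilt deg 0.33
```

>>> {"fn": "arm_command", "kwargs": {"rows": [[[-0.016,-0.034,0,0,0,0,0],[-0.016,-0.034,0,0,0,0,0],[-0.016,-0.034,0,0,0,0,0],[-0.016,-0.034,0,0,0,0,0],[-0.016,-0.034,0,0,0,0,0]]]}}

```text
time_s: 35.98
position: [0.445, 0.1495, 0.1017]
tcp_rot: [0.996, 0.093, -0.001, 0.001]
contact_force: [-0.4, 0.6, -0.3]
width: -0.0
grip_force: 0.0
```

>>> {"fn": "arm_command", "kwargs": {"rows": [[[-0.016,-0.035,0,0,0,0,0],[-0.016,-0.035,0,0,0,0,0],[-0.018,-0.035,0,0,0,7.5,0],[0,0,0,0,0,7.5,0],[0,0,0,0,0,0,0]]]}}

```text
time_s: 36.6
position: [0.377, 0.2426, 0.1017]
tcp_rot: [0.999, -0.036, -0.001, 0.002]
contact_force: [-0.4, -0.6, -1.2]
width: 0.0001
grip_force: 0.0
```

Run:
```python
from h import *
inb();lev();to(*at(BOARD,-.137,-.0202),.0115,-.075);print(robot.sense()['joints'])
```

```text
in frame mm [-140.3  -20.5] tip z 126.2
level rotvec tool deg [0.22 0.1  0.  ]
shift tool mm [ 3.5 -0.6 90.2] then turn z deg 0.1 | tilt deg 0.25
[-0.90959812  0.70747574  0.38239956  2.19512116 -0.73174996  0.3684842
 -1.55817974]
```

>>> {"fn": "arm_command", "kwargs": {"rows": [[[0.002,0,0.03,0,0,0,0],[0,0,0.03,0,0,0,0],[0,0,0.02,0,0,0,0],[0,0,0.01,0,0,0,0],[0,0,0,0,0,0,0]]]}}

```text
time_s: 37.22
position: [0.3795, 0.2416, 0.0119]
tcp_rot: [0.999, -0.038, -0.001, 0.001]
contact_force: [-0.2, 0.1, 0.3]
width: 0.0003
grip_force: 0.0
```

Run:
```python
from h import *
inb();lev();print(st()[2],robot.sense()['contact_force'])
```

```text
in frame mm [-137.8  -21.3] tip z 36.4
level rotvec tool deg [ 0.17  0.12 -0.  ]
-0.07538562336208741 [-0.2372491   0.13159943  0.30727567]
```

>>> {"fn": "arm_command", "kwargs": {"rows": [[[0.008,0,0,0,0,0,0],[0.008,0,0,0,0,0,0],[0.008,0,0,0,0,0,0],[0.01,0,0,0,0,0,0],[0,0,0,0,0,0,0]]]}}

```text
time_s: 37.85
position: [0.4157, 0.2396, 0.0123]
tcp_rot: [0.999, -0.038, 0.001, 0.001]
contact_force: [0.2, 0.6, -0.2]
width: -0.0
grip_force: 0.0
```

Run:
```python
from h import *
inb();s=robot.snapshot('side');print([(np.round(d['point'],1),d['score']) for d in robot.find_in('refbar_center',s)],robot.sense()['contact_force'])
cv2.imwrite('pics/f10.png',cv2.resize(s['color'][230:410,130:350],(733,600),interpolation=cv2.INTER_CUBIC)[:,:,::-1])
```

```text
in frame mm [-101.5  -20.6] tip z 36.8
[(array([246. , 338.8]), 0.79), (array([312.8, 234. ]), 0.72)] [ 0.44764847 -0.42576282 -0.97520123]
```

View pics/f10.png

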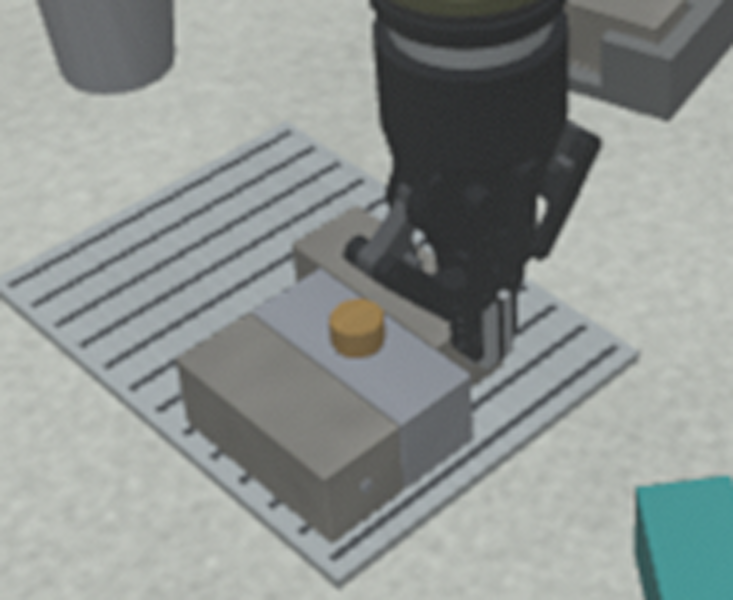

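The prism is moving and the bar's knob is in the same place in the crop, (357,325). Continuing the push.

>>> {"fn": "arm_command", "kwargs": {"rows": [[[0.012,0,0,0,0,0,0],[0.016,0,0,0,0,0,0],[0.016,0,0,0,0,0,0],[0.016,0,0,0,0,0,0],[0.016,0,0,0,0,0,0]]]}}

```text
time_s: 38.58
position: [0.4889, 0.2339, 0.012]
tcp_rot: [0.999, -0.037, -0.002, 0.001]
contact_force: [-2.5, 1.3, 1.6]
width: 0.0001
grip_force: 1.4
```

>>> {"fn": "arm_command", "kwargs": {"rows": [[[0.012,0,0,0,0,0,0],[0.006,0,0,0,0,0,0],[0,0,0,0,0,0,0]]]}}

```text
time_s: 38.95
position: [0.5082, 0.2324, 0.0122]
tcp_rot: [0.999, -0.038, 0.0, 0.001]
contact_force: [-0.2, 0.6, 0.6]
width: 0.0003
grip_force: 0.0
```

```bash
python3 -c "
from h import *
inb();print(st()[2],robot.sense()['contact_force'])"
```

```text
in frame mm [ -8.8 -20.8] tip z 36.7
-0.07545718310925727 [-0.24563862  0.61285979  0.61218638]
```

>>> {"fn": "arm_command", "kwargs": {"rows": [[[-0.015,0,0,0,0,0,0],[0,0,-0.04,0,0,0,0],[0,0,-0.04,0,0,0,0],[-0.04,0,-0.01,0,0,0,0.07],[-0.04,0,0,0,0,0,0.07]]]}}

```text
time_s: 39.58
position: [0.413, 0.2404, 0.1034]
tcp_rot: [0.999, -0.038, 0.001, 0.0]
contact_force: [0.2, 1.6, -0.9]
width: 0.0358
grip_force: 0.0
```

>>> {"fn": "arm_command", "kwargs": {"rows": [[[-0.03,0,0,0,0,0,0.07],[0,0,0,0,0,0,0.07]]]}}

```text
time_s: 39.83
position: [0.3802, 0.2424, 0.1025]
tcp_rot: [0.999, -0.037, -0.002, 0.001]
contact_force: [1.3, 0.4, 0.5]
width: 0.0696
grip_force: 0.0
```

Run:
```python
from h import *
inb();t=robot.snapshot('top');s=robot.snapshot('side')
Ms=mask(s,['prism_a_center'],(220,290),30)
for p in(t,s):
    for n in('prism_a_center','refbar_center'):print(n,[(np.round(d['point']),round(d['score'],2),d['pixels'].sum()) for d in robot.regions_of(n,p)])
q0=[*at(BOARD,.053,-.0202),-.08]
q,f=fit([s],[Ms],PR,q0);print(q,f,infr(q,BOARD))
a=cv2.resize(t['color'][170:300,180:300],(480,520),interpolation=cv2.INTER_CUBIC)
b=cv2.resize(t['color'][170:260,305:425],(320,240),interpolation=cv2.INTER_CUBIC)
c=cv2.resize(s['color'][200:410,130:350],(320,280),interpolation=cv2.INTER_CUBIC)
cv2.imwrite('pics/f11.png',np.hstack([a,np.vstack([b,c])])[:,:,::-1])
```

```text
in frame mm [-137.1  -20.4] tip z 127.0
prism_a_center [(array([332., 220.]), 0.74, np.int64(730))]
refbar_center [(array([214., 257.]), 0.73, np.int64(674))]
prism_a_center [(array([335., 234.]), 0.39, np.int64(12))]
refbar_center [(array([245., 338.]), 0.65, np.int64(1784))]Traceback (most recent call last):
  File "<stdin>", line 7, in <module>
  File "h.py", line 27, in fit
    H.append(hull(pts))
             ~~~~^^^^^
  File "h.py", line 13, in hull
    def hull(pts): return cv2.convexHull(np.float32(pts)).reshape(-1,2)
                          ^^^^^^^^^^^^^^^^^^^^^^^^^^^^^^^^^^^^^^^
AttributeError: 'NoneType' object has no attribute 'reshape'
```

Run:
```python
from h import *
q0=[*at(BOARD,.052,-.0208),-.075]
for i in range(3):
    t=robot.snapshot('top');s=robot.snapshot('side')
    for p,n in((t,'top'),(s,'side')):
        c=proj(p,[q0[0],q0[1],.04])
        for nm in('prism_a_center','slab_a_center'):
            M=mask(p,[nm],c,10)
            if M.sum()>300:
                q,f=fit([p],[M],PR,q0);print(n,nm,M.sum(),round(f,3),infr(q,BOARD))
# crude colour segmentation, top: saturated-warm vs board
t=robot.snapshot('top');c=proj(t,[q0[0],q0[1],.046]);I=cv2.GaussianBlur(t['color'],(3,3),0).astype(int)
W=I[:,:,0]-I[:,:,2]
x,y=np.int32(np.round(c));print(c);np.set_printoptions(linewidth=200);print(W[y-26:y+27:2,x-16:x+17:2])
```

```text
[235.09568535 211.73962409]
[[-5 -4 -5 -5 -5 -5 -5 -5 -6 -5 -6 -5 -6 -5 -5 -6 -6]
 [-6 -6 -6 -6 -5 -6 -6 -5 -5 -6 -5 -6 -6 -6 -5 -6 -6]
 [-6 -5 -5 -4 -6 -4 -3 -3 -4 -3 -4 -4 -5 -5 -5 -6 -6]
 [-5 -6 -5 -5 -5 -3  2  4  3  3  3  2  0  0 -4 -5 -6]
 [-5 -6 -5 -5 -6  0  5  6  5  6  5  5  5  5  1 -3 -5]
 [-5 -5 -5 -5 -5  0  5  6  5  6  6  7  6  5  2 -5 -5]
 [-6 -5 -5 -5 -5  0  6  6  6  6  7  7  7  6  1 -4 -6]
 [-6 -4 -6 -5 -4  1  5  7  7  6  6  6  6  5  0 -4 -5]
 [-6 -5 -5 -6 -4  3  6  6  7  5  6  5  6  6  0 -5 -5]
 [-6 -6 -6 -5 -4  2  6  6  6  6  6  6  6  6  0 -4 -5]
 [-6 -6 -5 -5 -3  3  6  6  6  6  6  7  6  5 -1 -4 -6]
 [-6 -6 -5 -4 -2  5  7  6  5  6  7  6  6  4 -2 -6 -5]
 [-6 -6 -5 -4 -2  5  6  6  6  7  6  5  5  5 -2 -5 -5]
 [-6 -5 -6 -5 -1  5  7  7  6  7  6  6  6  3 -2 -5 -5]
 [-6 -6 -5 -5  0  5  6  7  6  6  6  7  5  2 -4 -5 -5]
 [-6 -6 -6 -4  1  5  6  7  6  6  7  6  5  2 -5 -5 -4]
 [-6 -5 -5 -5  2  7  7  6  6  6  6  5  4  2 -4 -6 -5]
 [-5 -5 -5 -3  2  6  6  6  6  5  5  5  5  2 -3 -5 -6]
 [-5 -5 -5 -4  3  5  7  6  6  6  5  7  6  0 -5 -6 -5]
 [-5 -5 -5 -3  4  7  7  5  6  6  5  6  3 -1 -4 -5 -4]
 [-6 -5 -5 -2  4  6  6  5  6  6  6  6  5 -2 -5 -5 -6]
 [-5 -5 -5 -2  4  6  6  6  6  5  6  6  4 -2 -5 -5 -6]
 [-5 -6 -5 -3  3  6  6  6  7  7  6  6  3 -2 -5 -6 -6]
 [-6 -5 -5 -4  3  5  4  5  5  6  6  6  3 -3 -5 -5 -5]
 [-6 -5 -5 -4 -4 -3 -2 -2 -2 -1  0  1 -1 -4 -6 -5 -5]
 [-6 -5 -5 -6 -5 -5 -5 -7 -6 -5 -5 -5 -5 -5 -6 -5 -5]
 [-7 -6 -6 -6 -5 -5 -5 -6 -5 -5 -4 -5 -6 -5 -5 -5 -6]]
```

The red-minus-blue colour contrast segments concrete from board cleanly, so I'll fit on that instead.

```bash
cat >> h.py <<'E'
def warm(p,c,thr=0):
    I=cv2.GaussianBlur(cv2.resize(p['color'],None,fx=4,fy=4,interpolation=cv2.INTER_CUBIC),(9,9),0).astype(int)
    m=((I[:,:,0]-I[:,:,2])>thr).astype(np.uint8);m=cv2.morphologyEx(m,cv2.MORPH_OPEN,np.ones((9,9)))
    n,L=cv2.connectedComponents(m);return cv2.resize((L==L[int(c[1]*4),int(c[0]*4)]).astype(np.uint8),(640,480),interpolation=cv2.INTER_AREA).astype(bool)
def prism(bx,by):
    q0=[*at(BOARD,bx,by),-.075];t=robot.snapshot('top');s=robot.snapshot('side');out=[]
    for k,p in(('top',t),('side',s)):
        c=proj(p,[q0[0],q0[1],.046]);M=warm(p,c);q,f=fit([p],[M],PR,q0);print(k,M.sum(),round(f,3),infr(q,BOARD),np.round(q,4))
E
python3 - <<'E'
from h import *
prism(.052,-.0208);to(*at(BOARD,.0518,-.0208),.07,-.075)
E
```

```text
top 748 0.027 [ 52.4 -21.6   0.1] [ 0.5691  0.227  -0.0737]
side 273372 0.984 [-47.5 283.2  46.2] [0.4924 0.5385 0.7313]
shift tool mm [186.6   0.3  32. ] then turn z deg -0.0 | tilt deg 0.16
```

>>> {"fn": "arm_command", "kwargs": {"rows": [[[0.037,0,0,0,0,0,0.07],[0.037,0,0,0,0,0,0.07],[0.037,0,0,0,0,0,0.07],[0.037,0,0,0,0,0,0.07],[0.038,0,0,0,0,0,0.07]]]}}

```text
time_s: 41.85
position: [0.5689, 0.2282, 0.1019]
tcp_rot: [0.999, -0.037, -0.001, 0.001]
contact_force: [1.2, 0.6, -0.6]
width: 0.0701
grip_force: 0.0
```

>>> {"fn": "arm_command", "kwargs": {"rows": [[[0,0,0.02,0,0,0,0.07],[0,0,0.01,0,0,0,0.07],[0,0,0,0,0,0,0.07]]]}}

```text
time_s: 42.22
position: [0.5666, 0.2282, 0.0712]
tcp_rot: [0.999, -0.037, -0.002, 0.002]
contact_force: [-0.5, 0.3, 0.4]
width: 0.0698
grip_force: 0.0
```

```bash
python3 -c "
from h import *
lev();inb();to(*at(BOARD,.052,-.0212),-.006,-.075)"
```

```text
level rotvec tool deg [0.19 0.22 0.  ]
in frame mm [ 49.8 -20.6] tip z 95.7
shift tool mm [ 2.5  0.4 77.2] then turn z deg 0.0 | tilt deg 0.29
```

>>> {"fn": "arm_command", "kwargs": {"rows": [[[0.002,0,0.025,0,0,0,0.07],[0,0,0.025,0,0,0,0.07],[0,0,0.02,0,0,0,0.07],[0,0,0.007,0,0,0,0.07],[0,0,0,0,0,0,0.07]]]}}

```text
time_s: 42.85
position: [0.57, 0.2278, -0.0049]
tcp_rot: [0.999, -0.038, -0.001, 0.001]
contact_force: [0.1, 1.0, -0.1]
width: 0.0703
grip_force: 0.0
```

>>> {"fn": "arm_command", "kwargs": {"rows": [[[0,0,0,0,0,0,0.03],[0,0,0,0,0,0,0.03],[0,0,0,0,0,0,0.03],[0,0,0,0,0,0,0.03]]]}}

```text
time_s: 43.35
position: [0.5708, 0.2276, -0.0038]
tcp_rot: [0.999, -0.038, 0.0, 0.001]
contact_force: [-0.8, -0.7, 6.2]
width: 0.0389
grip_force: 72.8
```

```bash
python3 -c "
from h import *
inb();print(st()[0],st()[2])"
```

```text
in frame mm [ 54.1 -20.9] tip z 20.7
[ 0.57083708  0.2275891  -0.00376802] -0.07540286040414934
```

>>> {"fn": "arm_command", "kwargs": {"rows": [[[0,0,-0.015,0,0,0,0.03],[0,0,-0.025,0,0,0,0.03],[0,0,-0.03,0,0,0,0.03],[0,0,0,0,0,0,0.03],[0,0,0,0,0,0,0.03]]]}}

```text
time_s: 43.98
position: [0.569, 0.2283, 0.0643]
tcp_rot: [0.999, -0.037, -0.002, 0.001]
contact_force: [-0.6, 0.2, -4.4]
width: 0.0388
grip_force: 71.9
```

```bash
python3 -c "
from h import *
lev();to(*at(RACK,.001,0),.065,.1885);print(st()[0],robot.sense()['contact_force'],robot.sense()['width'])"
```

```text
level rotvec tool deg [ 0.15  0.17 -0.  ]
shift tool mm [ 23.8 304.7   0. ] then turn z deg -15.1 | tilt deg 0.23
[0.568978   0.22830746 0.06430056] [-0.56229177  0.24217457 -4.36111082] 0.03881325764711339
```

>>> {"fn": "arm_command", "kwargs": {"rows": [[[0.002,0.03,0,0,0,0,0.03],[0.002,0.03,0,0,0,0,0.03],[0.002,0.03,0,0,0,0,0.03],[0.002,0.03,0,0,0,0,0.03],[0.002,0.03,0,0,0,0,0.03]]]}}

```text
time_s: 44.6
position: [0.5675, 0.0769, 0.064]
tcp_rot: [0.999, -0.037, -0.002, 0.001]
contact_force: [-0.4, -0.7, -3.7]
width: 0.0386
grip_force: 71.6
```

>>> {"fn": "arm_command", "kwargs": {"rows": [[[0.002,0.03,0,0,0,0,0.03],[0.003,0.03,0,0,0,0,0.03],[0.003,0.03,0,0,0,0,0.03],[0.003,0.03,0,0,0,0,0.03],[0.003,0.035,0,0,0,0,0.03]]]}}

```text
time_s: 45.22
position: [0.57, -0.0779, 0.0643]
tcp_rot: [0.999, -0.037, -0.002, 0.001]
contact_force: [0.4, -0.3, -3.3]
width: 0.0392
grip_force: 71.6
```

>>> {"fn": "arm_command", "kwargs": {"rows": [[[0,0,0,0,0,-7.5,0.03],[0,0,0,0,0,-7.5,0.03],[0,0,0,0,0,0,0.03],[0,0,0,0,0,0,0.03]]]}}

```text
time_s: 45.72
position: [0.5705, -0.0777, 0.0651]
tcp_rot: [0.996, 0.092, -0.001, 0.001]
contact_force: [-0.2, 0.3, -3.7]
width: 0.0384
grip_force: 71.7
```

```bash
python3 -c "
from h import *
lev();to(*at(RACK,.0015,0),.0035,.1885);print(st()[0])"
```

```text
level rotvec tool deg [0.09 0.18 0.  ]
shift tool mm [ 0.3 -0.5 61.6] then turn z deg -0.2 | tilt deg 0.2
[ 0.57048513 -0.07767286  0.06507961]
```

>>> {"fn": "arm_command", "kwargs": {"rows": [[[0,-0.0005,0.015,0,0,0,0.03],[0,0,0.014,0,0,0,0.03],[0,0,0,0,0,0,0.03],[0,0,0.004,0,0,0,0.03],[0,0,0.004,0,0,0,0.03]]]}}

```text
time_s: 46.35
position: [0.5712, -0.0776, 0.0288]
tcp_rot: [0.996, 0.093, -0.0, 0.001]
contact_force: [0.3, -0.7, -4.5]
width: 0.0386
grip_force: 71.7
```

```bash
python3 -c "
from h import *
lev();to(*at(RACK,.0015,0),.0035,.1885);print(st()[0],robot.sense()['contact_force'])"
```

```text
level rotvec tool deg [0.14 0.07 0.  ]
shift tool mm [-0.6 -0.6 25.3] then turn z deg -0.1 | tilt deg 0.15
[ 0.57121743 -0.07761505  0.02881804] [ 0.32340776 -0.73457899 -4.49766412]
```

>>> {"fn": "arm_command", "kwargs": {"rows": [[[-0.0005,0,0.004,0,0,0,0.03],[0,0,0.004,0,0,0,0.03],[0,0,0.004,0,0,0,0.03],[0,0,0,0,0,0,0.03]]]}}

```text
time_s: 46.85
position: [0.5701, -0.0776, 0.0165]
tcp_rot: [0.996, 0.093, -0.001, 0.001]
contact_force: [0.0, 0.3, -4.6]
width: 0.0389
grip_force: 71.7
```

>>> {"fn": "arm_command", "kwargs": {"rows": [[[0,0,0.004,0,0,0,0.03],[0,0,0.004,0,0,0,0.03],[0,0,0.004,0,0,0,0.03],[0,0,0,0,0,0,0.03]]]}}

```text
time_s: 47.35
position: [0.5701, -0.0776, 0.0044]
tcp_rot: [0.996, 0.093, -0.001, 0.001]
contact_force: [-0.9, 0.2, -2.7]
width: 0.0387
grip_force: 71.7
```

>>> {"fn": "arm_command", "kwargs": {"rows": [[[0,0,0.001,0,0,0,0.03],[0,0,0.001,0,0,0,0.03],[0,0,0,0,0,0,0.03]]]}}

```text
time_s: 47.72
position: [0.5704, -0.0776, 0.0028]
tcp_rot: [0.996, 0.093, -0.001, 0.001]
contact_force: [-0.1, -0.4, -3.9]
width: 0.0388
grip_force: 71.7
```

>>> {"fn": "arm_command", "kwargs": {"rows": [[[0,0,0,0,0,0,0.053],[0,0,0,0,0,0,0.053],[0,0,0,0,0,0,0.053],[0,0,-0.02,0,0,0,0.053],[0,0,-0.04,0,0,0,0.053]]]}}

```text
time_s: 48.35
position: [0.5692, -0.0773, 0.0623]
tcp_rot: [0.996, 0.093, -0.002, 0.001]
contact_force: [0.3, -0.6, -0.1]
width: 0.0528
grip_force: 0.0
```

>>> {"fn": "arm_command", "kwargs": {"rows": [[[0,0,-0.04,0,0,0,0],[0,0,0,0,0,0,0]]]}}

```text
time_s: 48.6
position: [0.5729, -0.0781, 0.1058]
tcp_rot: [0.996, 0.093, 0.002, 0.002]
contact_force: [0.8, 0.5, 0.2]
width: 0.0169
grip_force: 0.0
```

```bash
python3 -c "
from h import *
print(st()[0]);to(*at(BOARD,-.140,.0606),.1,-.075)"
```

```text
[ 0.57292515 -0.07809165  0.10582014]
shift tool mm [-111.8 -429.7    3.4] then turn z deg 15.0 | tilt deg 0.36
```

>>> {"fn": "arm_command", "kwargs": {"rows": [[[-0.01,-0.039,0,0,0,0,0],[-0.01,-0.039,0,0,0,0,0],[-0.01,-0.039,0,0,0,0,0],[-0.01,-0.039,0,0,0,0,0],[-0.01,-0.039,0,0,0,0,0]]]}}

```text
time_s: 49.22
position: [0.484, 0.106, 0.1017]
tcp_rot: [0.996, 0.093, -0.001, 0.001]
contact_force: [0.4, 1.4, -0.1]
width: -0.0
grip_force: 0.0
```

>>> {"fn": "arm_command", "kwargs": {"rows": [[[-0.01,-0.039,0,0,0,0,0],[-0.01,-0.039,0,0,0,0,0],[-0.01,-0.039,0,0,0,0,0],[-0.01,-0.039,0,0,0,0,0],[-0.01,-0.039,0,0,0,0,0]]]}}

```text
time_s: 49.85
position: [0.3988, 0.2881, 0.1014]
tcp_rot: [0.996, 0.093, -0.001, 0.002]
contact_force: [0.2, 0.1, -1.1]
width: -0.0
grip_force: 0.0
```

>>> {"fn": "arm_command", "kwargs": {"rows": [[[-0.012,-0.039,0,0,0,0,0],[0,0,0,0,0,7.5,0],[0,0,0,0,0,7.5,0],[0,0,0,0,0,0,0]]]}}

```text
time_s: 50.35
position: [0.3803, 0.3231, 0.1013]
tcp_rot: [0.999, -0.037, -0.001, 0.002]
contact_force: [-0.6, -0.2, -0.3]
width: 0.0003
grip_force: 0.0
```

```bash
python3 -c "
from h import *
inb();to(*at(BOARD,-.138,.0606),.010,-.075);s=robot.snapshot('side');print([(np.round(d['point']),d['score']) for d in robot.find_in('refbar_center',s)])"
```

```text
in frame mm [-143.1   60. ] tip z 125.8
shift tool mm [ 5.3 -1.  91.3] then turn z deg 0.1 | tilt deg 0.26
[(array([249., 344.]), 0.61)]
```

>>> {"fn": "arm_command", "kwargs": {"rows": [[[0.003,-0.001,0.03,0,0,0,0],[0,0,0.03,0,0,0,0],[0,0,0.02,0,0,0,0],[0,0,0.01,0,0,0,0],[0,0,0,0,0,0,0]]]}}

```text
time_s: 51.08
position: [0.3837, 0.3236, 0.0118]
tcp_rot: [0.999, -0.038, -0.001, 0.001]
contact_force: [-0.2, -0.7, 0.1]
width: 0.0001
grip_force: 0.0
```

```bash
python3 -c "
from h import *
inb();print(st()[2],robot.sense()['contact_force'])"
```

```text
in frame mm [-139.7   60.8] tip z 36.3
-0.07510583934956666 [-0.21032931 -0.65034475  0.10177634]
```

>>> {"fn": "arm_command", "kwargs": {"rows": [[[0.01,0,0,0,0,0,0],[0.01,0,0,0,0,0,0],[0.012,0,0,0,0,0,0],[0.012,0,0,0,0,0,0],[0.014,0,0,0,0,0,0]]]}}

```text
time_s: 51.7
position: [0.442, 0.3196, 0.012]
tcp_rot: [0.999, -0.037, -0.001, 0.001]
contact_force: [-3.8, 0.3, 3.0]
width: -0.0
grip_force: 2.0
```

>>> {"fn": "arm_command", "kwargs": {"rows": [[[0.016,0,0,0,0,0,0],[0.016,0,0,0,0,0,0],[0.016,0,0,0,0,0,0],[0.014,0,0,0,0,0,0],[0.008,0,0,0,0,0,0]]]}}

```text
time_s: 52.32
position: [0.5132, 0.3137, 0.0119]
tcp_rot: [0.999, -0.038, 0.0, 0.001]
contact_force: [-4.3, 0.8, 2.2]
width: 0.0003
grip_force: 2.0
```

>>> {"fn": "arm_command", "kwargs": {"rows": [[[0.003,0,0,0,0,0,0],[-0.015,0,0,0,0,0,0],[0,0,-0.04,0,0,0,0],[0,0,-0.04,0,0,0,0.07],[-0.04,0,-0.01,0,0,0,0.07]]]}}

```text
time_s: 52.95
position: [0.4659, 0.3183, 0.1051]
tcp_rot: [0.999, -0.039, 0.005, -0.0]
contact_force: [-0.3, 0.6, -0.5]
width: 0.0358
grip_force: 0.0
```

>>> {"fn": "arm_command", "kwargs": {"rows": [[[-0.04,0,0,0,0,0,0.07],[-0.03,0,0,0,0,0,0.07],[0,0,0,0,0,0,0.07]]]}}

```text
time_s: 53.32
position: [0.3882, 0.3242, 0.1022]
tcp_rot: [0.999, -0.036, -0.001, 0.001]
contact_force: [-0.2, -0.4, -0.2]
width: 0.0695
grip_force: 0.0
```

Run:
```python
from h import *
inb();prism(.052,.0606);to(*at(BOARD,.052,.0606),.07,-.075)
s=robot.snapshot('side');print([(np.round(d['point']),d['score']) for d in robot.find_in('refbar_center',s)])
```

```text
in frame mm [-135.3   61.7] tip z 126.7
top 238597 0.996 [-569.2  448.8   10.4] [-0.0155  0.7427  0.1068]
side 271298 0.984 [-47.5 283.2  46.2] [0.4924 0.5385 0.7315]
shift tool mm [183.8   1.   32.8] then turn z deg -0.0 | tilt deg 0.15
[(array([242., 346.]), 0.91)]
```

Run:
```python
from h import *
t=robot.snapshot('top');q0=np.array([*at(BOARD,.052,.0606),-.075]);c=proj(t,[q0[0],q0[1],.046])
I=cv2.GaussianBlur(t['color'],(3,3),0).astype(int);W=I[:,:,0]-I[:,:,2];x,y=np.int32(np.round(c));np.set_printoptions(linewidth=200);print(c,W[y-26:y+27:4,x-22:x+19:2])
for th in(1,2,3):
    M=warm(t,c,th);print(M.sum())
    if M.sum()<1200: q,f=fit([t],[M],PR,q0);print(th,round(f,3),infr(q,BOARD))
```

```text
[201.19202091 208.66956998] [[ 4  4  5  6  5  4  5  5  3 -2 -5 -5 -5 -5 -5 -5 -5 -6 -4 -5 -5]
 [ 5  5  5  5  4  5  6  5  3 -2 -2 -3 -3 -3 -4 -4 -5 -5 -6 -4 -4]
 [ 5  4  4  5  5  4  5  3  2  5  5  6  7  6  6  7  6  3 -1 -4 -5]
 [ 5  5  5  6  6  5  5  5  4  5  6  5  6  6  5  6  6  4  0 -4 -5]
 [ 4  5  4  6  6  5  5  5  3  5  5  7  5  7  6  6  6  3 -2 -5 -6]
 [ 6  6  4  6  5  5  5  4  3  5  6  6  6  7  6  5  6  4 -2 -4 -5]
 [ 5  5  5  5  5  5  5  5  5  7  7  6  6  6  6  6  4  1 -2 -5 -6]
 [ 6  5  6  5  5  5  5  4  5  6  5  6  6  6  6  6  5  2 -4 -5 -6]
 [ 5  4  5  4  6  6  4  4  5  6  6  4  6  6  5  5  4 -1 -4 -5 -7]
 [ 5  5  5  6  5  5  4  5  6  5  6  6  6  6  6  6  2 -2 -5 -4 -5]
 [ 4  5  5  5  6  5  4  5  5  5  6  6  6  7  7  6  4 -3 -6 -6 -5]
 [ 5  5  5  6  5  5  4  4  6  6  6  6  7  6  6  5  1 -4 -5 -5 -5]
 [ 5  6  5  5  5  4  1 -4 -4 -4 -2 -3 -4 -1 -2 -2 -2 -5 -4 -5 -5]
 [ 5  5  6  4  6  5 -1 -4 -6 -5 -6 -5 -6 -5 -5 -5 -5 -5 -5 -5 -4]]
237424
235650
230237
```

The numbers put the third prism where I expected it, at about (52, 61) mm in the board frame and aligned. Grasping it.

>>> {"fn": "arm_command", "kwargs": {"rows": [[[0.037,0,0,0,0,0,0.07],[0.037,0,0,0,0,0,0.07],[0.037,0,0,0,0,0,0.07],[0.037,0,0,0,0,0,0.07],[0.036,0,0,0,0,0,0.07]]]}}

```text
time_s: 54.2
position: [0.5756, 0.309, 0.1017]
tcp_rot: [0.999, -0.038, -0.0, 0.002]
contact_force: [-0.6, 1.0, 0.4]
width: 0.0699
grip_force: 0.0
```

>>> {"fn": "arm_command", "kwargs": {"rows": [[[0,0,0.02,0,0,0,0.07],[0,0,0.01,0,0,0,0.07],[0,0,0,0,0,0,0.07]]]}}

```text
time_s: 54.58
position: [0.5712, 0.3099, 0.0703]
tcp_rot: [0.999, -0.037, -0.003, 0.002]
contact_force: [0.7, 0.2, 0.1]
width: 0.0696
grip_force: 0.0
```

```bash
python3 -c "
from h import *
lev();inb();to(*at(BOARD,.052,.0608),-.006,-.075)"
```

```text
level rotvec tool deg [0.21 0.28 0.  ]
in frame mm [48.2 61.1] tip z 94.8
shift tool mm [ 4.1  0.1 76.3] then turn z deg 0.0 | tilt deg 0.35
```

>>> {"fn": "arm_command", "kwargs": {"rows": [[[0.003,0,0.025,0,0,0,0.07],[0,0,0.025,0,0,0,0.07],[0,0,0.02,0,0,0,0.07],[0,0,0.006,0,0,0,0.07],[0,0,0,0,0,0,0.07]]]}}

```text
time_s: 55.2
position: [0.5762, 0.3093, -0.0044]
tcp_rot: [0.999, -0.038, -0.001, 0.001]
contact_force: [-0.7, 0.3, 0.3]
width: 0.0697
grip_force: 0.0
```

>>> {"fn": "arm_command", "kwargs": {"rows": [[[0,0,0,0,0,0,0.03],[0,0,0,0,0,0,0.03],[0,0,0,0,0,0,0.03],[0,0,0,0,0,0,0.03]]]}}

```text
time_s: 55.7
position: [0.5773, 0.3089, -0.0028]
tcp_rot: [0.999, -0.038, 0.0, 0.001]
contact_force: [-1.2, -1.1, 6.4]
width: 0.0387
grip_force: 72.9
```

```bash
python3 -c "
from h import *
inb();print(st()[0],st()[2])"
```

```text
in frame mm [54.4 60.7] tip z 21.7
[ 0.57729434  0.30892454 -0.00282263] -0.07561639926600401
```

>>> {"fn": "arm_command", "kwargs": {"rows": [[[0,0,-0.015,0,0,0,0.03],[0,0,-0.025,0,0,0,0.03],[0,0,-0.03,0,0,0,0.03],[0,0,0,0,0,0,0.03],[0,0,0,0,0,0,0.03]]]}}

```text
time_s: 56.32
position: [0.5751, 0.3098, 0.0648]
tcp_rot: [0.999, -0.037, -0.002, 0.001]
contact_force: [-0.1, -0.0, -4.2]
width: 0.0388
grip_force: 71.9
```

```bash
python3 -c "
from h import *
lev();to(*at(RACK,.0015,-.075),.065,.1885);print(st()[0],robot.sense()['contact_force'],robot.sense()['width'])"
```

```text
level rotvec tool deg [ 0.16  0.19 -0.  ]
shift tool mm [ 43.8 458.7   1. ] then turn z deg -15.1 | tilt deg 0.25
[0.57510281 0.30977913 0.06482695] [-0.07301484 -0.01793916 -4.22829282] 0.038813724808543296
```

>>> {"fn": "arm_command", "kwargs": {"rows": [[[0.003,0.031,0,0,0,0,0.03],[0.003,0.031,0,0,0,0,0.03],[0.003,0.031,0,0,0,0,0.03],[0.003,0.031,0,0,0,0,0.03],[0.003,0.031,0,0,0,0,0.03]]]}}

```text
time_s: 56.95
position: [0.5783, 0.1529, 0.0646]
tcp_rot: [0.999, -0.037, -0.002, 0.002]
contact_force: [0.7, -0.3, -3.4]
width: 0.0386
grip_force: 71.7
```

>>> {"fn": "arm_command", "kwargs": {"rows": [[[0.003,0.031,0,0,0,0,0.03],[0.003,0.031,0,0,0,0,0.03],[0.003,0.031,0,0,0,0,0.03],[0.003,0.031,0,0,0,0,0.03],[0.003,0.031,0,0,0,0,0.03]]]}}

```text
time_s: 57.58
position: [0.5818, -0.0025, 0.0651]
tcp_rot: [0.999, -0.037, -0.002, 0.001]
contact_force: [0.8, -0.2, -4.8]
width: 0.0386
grip_force: 71.7
```

>>> {"fn": "arm_command", "kwargs": {"rows": [[[0.003,0.031,0,0,0,0,0.03],[0.003,0.031,0,0,0,0,0.03],[0.003,0.031,0,0,0,0,0.03],[0.003,0.031,0,0,0,0,0.03],[0.002,0.025,0,0,0,0,0.03]]]}}

```text
time_s: 58.2
position: [0.5845, -0.1526, 0.0654]
tcp_rot: [0.999, -0.038, -0.002, 0.001]
contact_force: [0.2, -0.9, -3.8]
width: 0.039
grip_force: 71.7
```

>>> {"fn": "arm_command", "kwargs": {"rows": [[[0,0,0,0,0,-7.5,0.03],[0,0,0,0,0,-7.5,0.03],[0,0,0,0,0,0,0.03],[0,0,0,0,0,0,0.03]]]}}

```text
time_s: 58.7
position: [0.5852, -0.1512, 0.0662]
tcp_rot: [0.996, 0.092, -0.001, 0.001]
contact_force: [-0.3, 0.4, -3.4]
width: 0.0385
grip_force: 71.7
```

```bash
python3 -c "
from h import *
lev();to(*at(RACK,.0015,-.075),.0035,.1885);print(st()[0])"
```

```text
level rotvec tool deg [ 0.08  0.18 -0.  ]
shift tool mm [-0.4 -0.5 62.7] then turn z deg -0.2 | tilt deg 0.2
[ 0.5851804  -0.15119959  0.06617871]
```

>>> {"fn": "arm_command", "kwargs": {"rows": [[[-0.001,-0.0005,0.015,0,0,0,0.03],[0,0,0.014,0,0,0,0.03],[0,0,0,0,0,0,0.03],[0,0,0.004,0,0,0,0.03],[0,0,0.004,0,0,0,0.03]]]}}

```text
time_s: 59.32
position: [0.585, -0.1514, 0.03]
tcp_rot: [0.996, 0.093, -0.0, 0.001]
contact_force: [0.3, 0.4, -3.8]
width: 0.0389
grip_force: 71.7
```

```bash
python3 -c "
from h import *
lev();to(*at(RACK,.0015,-.075),.0035,.1885);print(st()[0],robot.sense()['contact_force'])"
```

```text
level rotvec tool deg [ 0.15  0.06 -0.  ]
shift tool mm [-0.3 -0.7 26.5] then turn z deg -0.1 | tilt deg 0.16
[ 0.58497119 -0.15142822  0.03003491] [ 0.3039985   0.43270256 -3.79325967]
```

>>> {"fn": "arm_command", "kwargs": {"rows": [[[0,-0.0003,0.004,0,0,0,0.03],[0,0,0.004,0,0,0,0.03],[0,0,0.004,0,0,0,0.03],[0,0,0,0,0,0,0.03]]]}}

```text
time_s: 59.82
position: [0.5843, -0.1509, 0.0176]
tcp_rot: [0.996, 0.093, -0.001, 0.001]
contact_force: [0.5, 0.9, -3.8]
width: 0.039
grip_force: 71.7
```

>>> {"fn": "arm_command", "kwargs": {"rows": [[[0,0,0.004,0,0,0,0.03],[0,0,0.004,0,0,0,0.03],[0,0,0.004,0,0,0,0.03],[0,0,0,0,0,0,0.03]]]}}

```text
time_s: 60.32
position: [0.5842, -0.1509, 0.0055]
tcp_rot: [0.996, 0.093, -0.001, 0.001]
contact_force: [0.8, -0.1, -3.2]
width: 0.0386
grip_force: 71.7
```

>>> {"fn": "arm_command", "kwargs": {"rows": [[[0,0,0.001,0,0,0,0.03],[0,0,0.001,0,0,0,0.03],[0,0,0,0,0,0,0.03]]]}}

```text
time_s: 60.7
position: [0.5845, -0.151, 0.0039]
tcp_rot: [0.996, 0.093, -0.001, 0.001]
contact_force: [0.0, 0.4, -3.1]
width: 0.039
grip_force: 71.7
```

Release, lift and back the arm out of view.

>>> {"fn": "arm_command", "kwargs": {"rows": [[[0,0,0,0,0,0,0.053],[0,0,0,0,0,0,0.053],[0,0,0,0,0,0,0.053],[0,0,-0.02,0,0,0,0.053],[0,0,-0.04,0,0,0,0.053]]]}}

```text
time_s: 61.32
position: [0.5837, -0.1506, 0.0645]
tcp_rot: [0.996, 0.093, -0.002, 0.001]
contact_force: [-0.2, -0.4, 0.0]
width: 0.0529
grip_force: 0.0
```

>>> {"fn": "arm_command", "kwargs": {"rows": [[[0,0,-0.05,0,0,0,0.053],[-0.03,0,-0.03,0,0,0,0.053],[-0.04,0,0,0,0,0,0.053],[-0.04,0,0,0,0,0,0.053],[-0.04,0,0,0,0,0,0.053]]]}}

```text
time_s: 61.95
position: [0.4365, -0.179, 0.1458]
tcp_rot: [0.996, 0.093, 0.0, 0.002]
contact_force: [1.5, -1.5, -0.1]
width: 0.0532
grip_force: 0.0
```

Run:
```python
from h import *
print(st()[0]);t=robot.snapshot('top');s=robot.snapshot('side')
for y in(.075,0,-.075):
    q=np.array([*at(RACK,0,y),RACK[2]]);P=tf(q,box(.1,.04,.012,.052));
    for im in(t,s): pass
for p in(t,s):
    for n in('refbar_center','slab_a_center','prism_a_center','crate','bottle','cup','brush'):print(n,[(np.round(d['point']),round(d['score'],2)) for d in robot.find_in(n,p)])
a=cv2.resize(t['color'][170:300,300:520],(660,390),interpolation=cv2.INTER_CUBIC)
b=cv2.resize(s['color'][140:280,240:500],(380,205),interpolation=cv2.INTER_CUBIC)
c=cv2.resize(s['color'][200:410,130:350],(280,205),interpolation=cv2.INTER_CUBIC)
cv2.imwrite('pics/f11.png',np.vstack([a,np.hstack([b,c])])[:,:,::-1])
```

```text
[ 0.43653316 -0.17898628  0.14575476]
refbar_center [(array([215., 261.]), 0.82)]
slab_a_center [(array([480., 251.]), 0.59)]
prism_a_center [(array([333., 219.]), 0.79), (array([491., 244.]), 0.53)]
crate [(array([492., 243.]), 0.96)]
bottle [(array([335., 144.]), 0.83)]
cup [(array([261., 131.]), 0.56)]
brush [(array([424., 162.]), 0.65), (array([372., 216.]), 0.28)]
refbar_center []
slab_a_center [(array([430., 179.]), 0.48)]
prism_a_center [(array([305., 230.]), 0.74)]
crate [(array([434., 182.]), 0.67), (array([238., 345.]), 0.27)]
bottle [(array([240., 193.]), 0.88)]
cup [(array([161., 227.]), 0.6)]
brush [(array([309., 181.]), 0.82)]
```

View pics/f11.png

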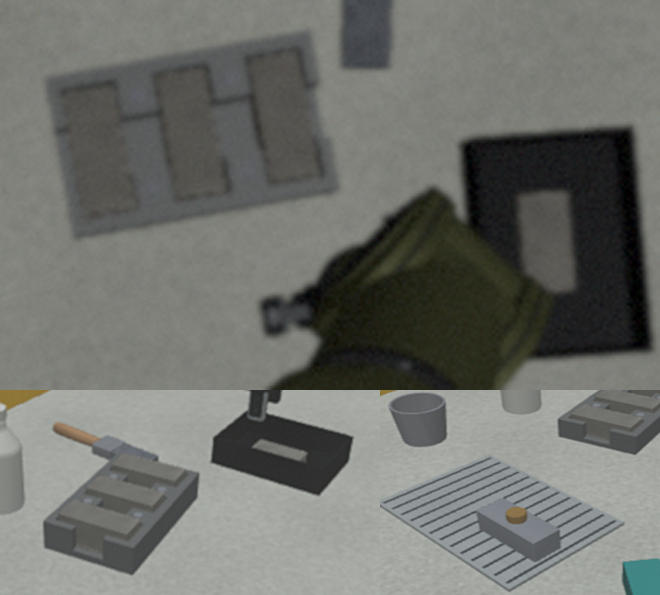

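The picture shows all three prisms lying flat in their bays, in the top part at (98,150), (190,132) and (285,115). The slab is in the crate at (548,242), and the bar is alone on the board where it started. The bottle, cup and brush are unmoved and the arm is clear. Handing in.

>>> {"fn": "arm_command", "kwargs": {"rows": [[[0,0,0,0,0,0,0.053],[0,0,0,0,0,0,0.053],[0,0,0,0,0,0,0.053]]]}}

```text
time_s: 63.12
position: [0.4373, -0.1786, 0.1442]
tcp_rot: [0.996, 0.093, -0.001, 0.001]
contact_force: [-0.3, -1.4, 0.4]
width: 0.053
grip_force: 0.0
```

```bash
python3 -c "
from h import *
print(robot.sense()['contact_force'],robot.sign_off())"
```

```text
the job is handed in; nothing more can be done
[-0.27842224 -1.4399652   0.39949476] None
```

The job is handed in at about 63 s on the robot's clock: all three bays were felt left to right, the one slab found (bay a) is in the crate, and all three prisms lie flat in their own bays, with the bar, bottle, cup and brush left where they were; sign-off returned no verdict.

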